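# Stack the tins, scan them into the rack, put the scanner away

### The job

Pack the loose tins lying on the bench into the steel rack as a pyramid: one fills the empty place of the bottom row, the next are saddled square in the two gaps of that row, and a last one, if there is one, goes on top. When the stack is complete, take the barcode scanner and scan first the job label on its wooden stand, then the rack's own label, each time aiming square at the middle of the label from about 10 cm and holding steady for over a second. Then put the scanner back upright in its own cradle and leave the marker, the carton and the tape dispenser where they are.

Things in the scene. Friction and masses are not known exactly. Their poses are not given: they have to be found in the camera images.
- tin_0: loose white-banded metal tin, a cylinder 72 mm in diameter and 64 mm long, 0.16 kg, lying on its side on the bench, free to roll. Origin at the middle of the tin; x is the cylinder's axis (either end alike). Best gripped by its two flat ends (64 mm apart) a little above its middle. It may be absent.
- tin_1: loose white-banded metal tin, a cylinder 72 mm in diameter and 64 mm long, 0.16 kg, lying on its side on the bench, free to roll. Origin at the middle of the tin; x is the cylinder's axis (either end alike). Best gripped by its two flat ends (64 mm apart) a little above its middle. It may be absent.
- tin_2: loose white-banded metal tin, a cylinder 72 mm in diameter and 64 mm long, 0.16 kg, lying on its side on the bench, free to roll. Origin at the middle of the tin; x is the cylinder's axis (either end alike). Best gripped by its two flat ends (64 mm apart) a little above its middle. It may be absent.
- tin_3: loose white-banded metal tin, a cylinder 72 mm in diameter and 64 mm long, 0.16 kg, lying on its side on the bench, free to roll. Origin at the middle of the tin; x is the cylinder's axis (either end alike). Best gripped by its two flat ends (64 mm apart) a little above its middle. It may be absent.
- rack: fixed steel rack, 60 mm deep (its x), 236 mm wide (its y), floor 6 mm thick, side stops 36 mm high, with room for a bottom row of three tins side by side along y, 72.5 mm apart, axes along the rack's x; the middle and right (-y) ones are there already, like the loose tins; the left place is empty. Nothing stands before or behind the row. Origin: centre of the underside.
- slot_left (a point): where a tin's centre is when it lies in the empty left (rack's +y) place of the bottom row: 42 mm above the bench
- gap_left (a point): where a tin's centre is when it is saddled in the gap between the middle and the left (rack's +y) bottom tins: 104 mm above the bench
- gap_right (a point): where a tin's centre is when it is saddled in the gap between the middle and the right (rack's -y) bottom tins: 104 mm above the bench
- apex (a point): where a tin's centre is when it is saddled on the two of the second layer: 166 mm above the bench
- rack_label: the rack's barcode label, 56 x 76 mm, paper with black bars on a plate on a short post beside the rack, tilted back 30 degrees from level so that it looks up and towards the robot. Origin: middle of the label's face, 55 mm above the bench; z: outward normal; x: up the slope; y: along the long side.
- job_label: the job's barcode label, alike in size and tilt, on a post on a square wooden foot 90 mm wide. Origin: middle of the face, 60 mm above the bench; z: outward normal; x: up the slope.
- scanner: hand-held barcode scanner, 167 mm long, 46 wide, 90 high, standing on a flat steel skid. Origin under it at bench level, z up, x towards the nose. Level grey handle along x, 32 mm wide (y), at z = 52 to 82 mm, free to grip for x = -60 to 0 mm (best at x = -20, z = 67 mm, over the centre of mass). Black head in front, nosing 60 degrees down; heel at x = -85 to -65 mm; 0.3 kg.
- scanner_window: the scanner's glass window in the end of its nose, at (65, 0, 10) mm in the scanner's frame. Origin: middle of the window; x: the direction of the beam, forwards and 60 degrees down when the scanner is upright; y: the scanner's y.
- scanner_cradle: the scanner's own fixed grey cradle, an open shallow box 200 x 76 mm (inside 190 x 66 mm), floor 5 mm thick, walls 34 mm high, with a picture label on a ledge at its near (-x) end. Origin: centre of the box's underside; x: its long axis. The scanner stands in it along x, nose either way, its origin over the cradle's and 5 mm up.
- marker_tray: a narrower fixed tray of the same kind, 180 x 50 mm, 22 mm high, for the marker: not the scanner's
- marker: marker pen, 130 mm long, lying in its tray; leave alone. Origin under its middle.
- carton: packed carton, 100 x 130 mm, 60 mm high; leave alone. Origin: centre of the underside.
- tape_dispenser: tape dispenser, 60 x 160 mm, 88 mm high; leave alone. Origin: centre of the underside.
There are look-alikes about, which are no part of the job. What is shaped like the tin_1 but purple or red is not meant. Leave any green look-alike of the tin_0 alone.

How it is judged:
By the outcome, as a careful person would: the job done as asked, in the order asked, and still so for the second after the job is handed in, with the robot touching nothing.
Of tin_0, tin_1, tin_2, tin_3 only 3 to 4 are there at a start; the rules pass over those that are not, and their reading is None.
At some moment in a run one of scanner may be knocked a few centimetres aside while the robot is not near it.
It also fails if it takes over 192 s, if anything falls off the work surface, if the arm or the gripper's body presses on something with over 40 N, if the wrist force passes 120 N, or if a joint passes its speed limit or range.

### The arm

A 6-joint arm with a two-finger parallel gripper is mounted at the origin on the work surface. World frame = base frame: x ahead of the robot, y to its left, z up, the work surface at z = 0. Lengths are in m, angles in rad, forces in N, time in s.
With the tool pointing down it reaches from about 0.35 to 0.775 m from the base axis. Payload 5.5 kg.
Tool frame: the origin (TCP) lies midway between the tips of the shut fingers; the grasp point (between the pads) lies 19 mm behind it; z points along the fingers, y is the direction in which the jaws open and shut (so a half turn about z gives the same grasp; the last joint's range is limited). The gripper opens to 85 mm and grips with 20 to 120 N. Pads are 22 mm wide; open, the fingers measure 114 mm over their backs; the gripper's body (76 mm by 85 mm) begins 54 mm behind the grasp point. The pads swing forward as they close: fully open they stand 13 mm farther back than shut.
Start: joints at [1.063, 0.313, 0.046, 1.304, 0, 1.431], TCP at [0.207, 0.537, 0.197] pointing down, gripper open.
Joint ranges: [-2.76, 2.76], [-0.86, 1.69], [-1.03, 1.26], [-2.2, 2.34], [-1.47, 1.5], [-3.14, 3.14]. Speed limits (rad/s): [2.57, 2.57, 3.14, 3.14, 3.14, 3.14].

### API

Orientations are given as a 3x3 rotation matrix whose columns are the frame's x, y, z axes.
In Python, from bench import manip gives the robot as it stands.
- The arm moves only by the tool servo_tool, never from a script. Its argument "rows" is a list of rows, each a list of 7 numbers: the shift along the world's x, y, z in m, then the turn, a rotation vector about the world's x, y, z in degrees, then the finger opening in m, from 0 to 0.0854. A call has 1 to 5 rows; each row is the pose to reach, as a shift and turn from the pose measured when the call began; what a row does not reach only later rows make up. A row lasts 1/8 s, in which the tool goes at most 62.5 mm and 10.7 degrees, less where a joint would pass 70% of its speed; a pose out of reach is approached as far as the arm can. A call with a gripper value outside its range is refused whole. The fingers move at their own pace and stop on an object; "newtons" is the grip in N (left out, the last holds). Time passes only in rows, so rows that repeat a pose let the fingers close. It gives the time, the measured TCP pose, the force and the opening at its end, in the units of the state.
- manip.state(): the state, without advancing time (a new reading comes with each control period).
- manip.grab_frame(name): name is "side" or "top"; returns (picture, depth): 480x640x3 uint8, red, green, blue; 480x640 float32, m along the optical axis (not along the pixel's ray), 0 where there is no reading.
- manip.camera_params(name): a dict with "fx", "fy", "cx", "cy" (pixels), "eye" and "rotation" of the camera in the world. Camera axes: x right, y down, z forward; pixel columns grow to the right and rows downward; lengths in m; the calibration is good to about 2 mm. A picture is of the moment at which its call begins. camera_params takes no time and is no camera call.
- manip.hand_in(): hands the job in, once; it reports no verdict.
The state is a dict: "t": time; "joint_pos": joint angles; "joint_vel": joint speeds; "joint_efforts": joint torques, N m; "tool_pos": TCP position; "ee_rot": TCP orientation; "ft_force": force on the tool from outside, world axes, zero at the start; "moment": the same for the moment, N m; "gripper_width": opening from 0.0 (shut) to 1.0 (fully open).
Only numpy, scipy, OpenCV 4.12 (cv2) and the standard library are available. Lean on these libraries where they do the work, as an engineer would, in place of code of your own. Each camera call takes 0.05 s, during which the arm holds its last target.

## Working session

There is one attempt and no reset: what is moved stays moved. The work goes in short steps, Python scripts to look and compute and a tool call to move; the robot and the scene stay as the last step left them, time stands still between calls to the robot, and variables do not carry over. Pictures are saved under pics/ and viewed, and the job is handed in when it is done.

Besides the shell and the picture viewer there is one more tool, called after "Emit:" as a command line: name --pt "numbers of a row" for each row, then --argument value for the rest. servo_tool: Moves the arm, as the interface text tells. Its arguments: {"type":"object","properties":{"rows":{"type":"array","items":{"type":"array","items":{"type":"number"}}},"newtons":{"type":"number"}},"required":["rows"]}

```bash
ls; mkdir -p pics; cat > h.py <<'E'
import numpy as np, cv2
from bench import manip
def grab(n,save=None):
    im,d=manip.grab_frame(n)
    im=np.array(im);d=np.array(d)
    np.savez('last_%s.npz'%n,im=im,d=d)
    if save: cv2.imwrite('pics/'+save,im[:,:,::-1])
    return im,d
def cam(n):
    c=manip.camera_params(n); return c,np.array(c['eye']),np.array(c['rotation']).reshape(3,3)
def ray(n,u,v):
    c,e,R=cam(n); d=R@np.array([(u-c['cx'])/c['fx'],(v-c['cy'])/c['fy'],1.]); return e,d
def onplane(n,u,v,z):
    e,d=ray(n,u,v); return e+d*(z-e[2])/d[2]
def cloud(n,d):
    c,e,R=cam(n); v,u=np.mgrid[0:480,0:640]
    P=np.stack([(u-c['cx'])/c['fx']*d,(v-c['cy'])/c['fy']*d,d],-1)@R.T+e
    P[d<=0]=np.nan
    return P
def proj(n,p):
    c,e,R=cam(n); q=R.T@(np.array(p)-e); return np.array([c['fx']*q[0]/q[2]+c['cx'],c['fy']*q[1]/q[2]+c['cy']])
E
python3 - <<'E'
from h import *
for n in('top','side'):
    grab(n,n+'0.png'); print(manip.camera_params(n))
print(manip.state())
E
```

```text
pics
{'fx': 493.56119848772346, 'fy': 493.56119848772346, 'cx': 320.9630012372896, 'cy': 233.28601794035012, 'eye': array([0.32532386, 0.10567463, 1.20614293]), 'rotation': array([[ 0.00233185, -0.98239514,  0.18680031],
       [-0.99994242, -0.00424729, -0.00985438],
       [ 0.01047429, -0.18676657, -0.98234848]])}
{'fx': 532.3259620440508, 'fy': 532.3259620440508, 'cx': 317.05881438176294, 'cy': 236.7256413770907, 'eye': array([ 0.42217474, -0.81206792,  0.87486321]), 'rotation': array([[ 0.99044099, -0.08640274,  0.10752307],
       [-0.13789981, -0.63836163,  0.75728335],
       [ 0.00320724, -0.76487188, -0.64417445]])}
{'t': 0.1, 'joint_pos': array([ 1.06338905e+00,  3.13942295e-01,  4.51318393e-02,  1.30361969e+00,
       -4.33655921e-05,  1.43117557e+00]), 'joint_vel': array([-0.00026411, -0.00189419,  0.00222877, -0.00066046,  0.00202892,
        0.00027561]), 'joint_efforts': array([ 2.31988575e-03, -4.81725240e+01,  2.99244332e+01,  1.27540759e-02,
       -2.07869712e-04,  9.13221498e-06]), 'tool_pos': array([0.20652886, 0.53609041, 0.19570448]), 'ee_rot': array([[-9.33125435e-01,  3.59550207e-01, -7.55989114e-04],
       [ 3.59550955e-01,  9.33124328e-01, -1.44903685e-03],
       [ 1.84430333e-04, -1.62394975e-03, -9.99998664e-01]]), 'ft_force': array([-1.16137165,  0.09280958, -0.62328827]), 'moment': array([-0.00394685,  0.00233071, -0.02894771]), 'gripper_width': 0.9983410897365222}
```

View pics/top0.png

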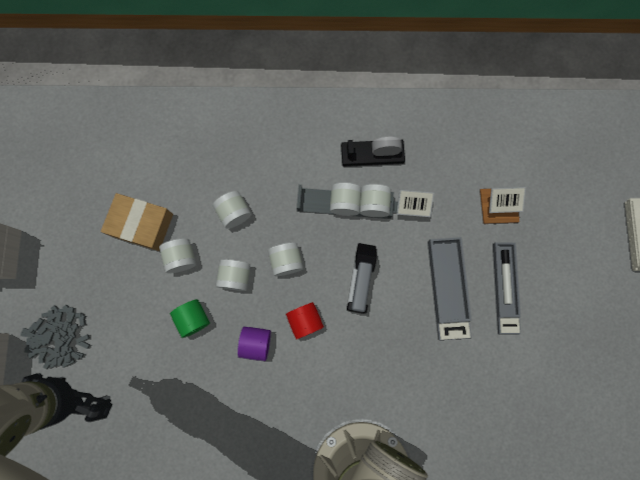

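View pics/side0.png

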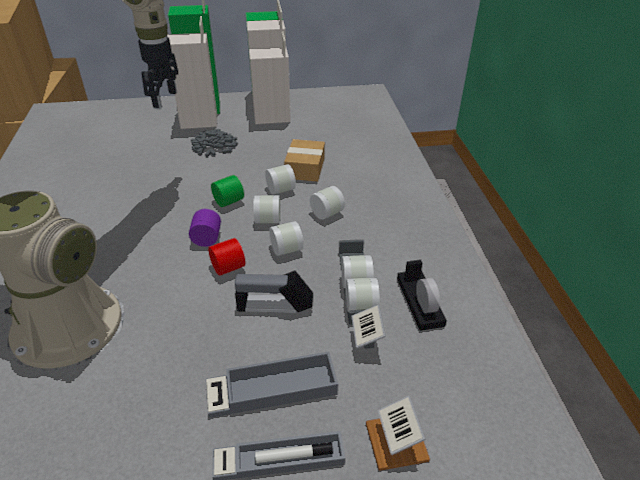

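```bash
cat >> h.py <<'E'
from scipy.optimize import least_squares
def fitcyl(P,zc=None,r=0.036):
    # P Nx3 points of a lying cylinder's side ; returns cx,cy,zc,theta,rms
    best=None
    m=np.nanmedian(P,0)
    for t0 in np.arange(0,np.pi,np.pi/6):
        def f(q):
            n=np.array([-np.sin(q[2]),np.cos(q[2])])
            s=(P[:,:2]-q[:2])@n
            z=q[3]
            return np.hypot(s,P[:,2]-z)-r
        s=least_squares(f,[m[0],m[1],t0,m[2]-0.03],loss='soft_l1',f_scale=0.002)
        if best is None or s.cost<best.cost: best=s
    q=best.x; a=np.array([np.cos(q[2]),np.sin(q[2])])
    u=(P[:,:2]-q[:2])@a
    lo,hi=np.percentile(u,[1,99]); c=q[:2]+a*(lo+hi)/2
    return np.r_[c,q[3]], (q[2]+np.pi/2)%np.pi-np.pi/2, np.sqrt(np.mean(best.fun**2)) , hi-lo
def whitemask(im):
    hsv=cv2.cvtColor(im,cv2.COLOR_RGB2HSV)
    return (hsv[...,1]<45)&(hsv[...,2]>135)
def tins(n='top',zmin=0.03,zmax=0.09,box=(0.25,0.65,-0.1,0.6),show=False):
    z=np.load('last_%s.npz'%n); im,d=z['im'],z['d']; P=cloud(n,d)
    m=whitemask(im)&(P[...,2]>zmin)&(P[...,2]<zmax)&(P[...,0]>box[0])&(P[...,0]<box[1])&(P[...,1]>box[2])&(P[...,1]<box[3])
    k,l,st,ce=cv2.connectedComponentsWithStats(m.astype(np.uint8))
    out=[]
    for i in range(1,k):
        if st[i,4]<150: continue
        Q=P[l==i]; out.append((ce[i],st[i,4],fitcyl(Q)))
    return out
E
python3 - <<'E'
from h import *
np.set_printoptions(precision=4,suppress=True)
for n in('top','side'):
    for c,a,f in tins(n): print(n,c.round(),a,f[0],'ang',np.degrees(f[1]).round(1),'rms',f[2].round(4),'len',f[3].round(4))
    z=np.load('last_%s.npz'%n); P=cloud(n,z['d'])
    b=P[400:440,180:200] if n=='side' else P[330:380,560:620]
    print('bench z',np.nanmedian(b[...,2]))
E
```

```text
top [344. 199.] 499 [0.6253 0.0369 0.0414] ang -4.0 rms 0.0019 len 0.0498
top [375. 199.] 539 [ 0.6237 -0.0358  0.0411] ang -3.9 rms 0.0019 len 0.0521
top [229. 207.] 632 [0.6053 0.3121 0.0354] ang 30.4 rms 0.0019 len 0.0615
top [133. 220.] 509 [0.5745 0.5394 0.025 ] ang -17.2 rms 0.0023 len 0.0973
top [174. 254.] 636 [0.4918 0.4376 0.0353] ang 17.8 rms 0.002 len 0.0619
top [283. 257.] 666 [0.4849 0.1802 0.0355] ang 14.4 rms 0.0019 len 0.0619
top [230. 273.] 656 [0.4464 0.3037 0.0353] ang -6.5 rms 0.0019 len 0.0615
bench z -0.000535352995406635
side [305. 151.] 183 [0.5763 0.5362 0.0266] ang -17.2 rms 0.0022 len 0.0974
side [282. 174.] 374 [0.4934 0.4359 0.0366] ang 16.3 rms 0.0028 len 0.0619
side [330. 196.] 416 [0.6075 0.3103 0.0369] ang 31.4 rms 0.0022 len 0.0651
side [266. 204.] 454 [0.448  0.3021 0.0367] ang -5.6 rms 0.0026 len 0.0612
side [288. 233.] 545 [0.4862 0.1787 0.0367] ang 14.7 rms 0.0021 len 0.0632
side [358. 279.] 1133 [ 0.6248 -0.0093  0.0405] ang 87.9 rms 0.0067 len 0.1242
bench z 0.0007153035817935027
```

```bash
python3 - <<'E'
from h import *
np.set_printoptions(precision=4,suppress=True)
for c,a,f in tins('top',box=(0.55,0.75,-0.1,0.1)): print(c.round(),a,f[0],'ang',np.degrees(f[1]).round(1),'rms',f[2].round(4),'len',f[3].round(4))
P=cloud('top',np.load('last_top.npz')['d'])
Q=P[180:220,294:345].reshape(-1,3)
S=Q[(Q[:,2]>0.028)&(Q[:,2]<0.045)&(Q[:,1]>0.09)]; print('stop',len(S),S.mean(0),S.min(0),S.max(0)); r=cv2.minAreaRect(S[:,:2].astype(np.float32));print(r)
S=Q[(Q[:,2]>0.003)&(Q[:,2]<0.012)]; print('floor',len(S),S.mean(0)); r=cv2.minAreaRect(S[:,:2].astype(np.float32));print(r)
# labels
for n,bx in (('top',(400,432,190,216)),('top',(488,526,186,215)),('side',(350,385,305,350)),('side',(380,424,396,452))):
    z=np.load('last_%s.npz'%n); P=cloud(n,z['d']); im=z['im']
    m=np.zeros((480,640),bool); m[bx[2]:bx[3],bx[0]:bx[1]]=1
    g=m&(P[...,2]>0.03)&(P[...,2]<0.095)
    w=g&(im.min(2)>150)&(im.max(2).astype(int)-im.min(2)<40)
    k,l,st,ce=cv2.connectedComponentsWithStats(w.astype(np.uint8)); 
    i=1+np.argmax(st[1:,4]); ct=cv2.findContours((l==i).astype(np.uint8),0,1)[0][0]
    hull=np.zeros((480,640),np.uint8); cv2.fillConvexPoly(hull,cv2.convexHull(ct),1)
    rr=cv2.minAreaRect(ct)
    Q=P[(hull>0)]; Q=Q[np.isfinite(Q[:,0])]
    c=np.median(Q,0)
    for _ in range(4):
        A=np.c_[Q[:,:2],np.ones(len(Q))]; s=np.linalg.lstsq(A,Q[:,2],rcond=None)[0]; e=A@s-Q[:,2]; Q=Q[abs(e)<max(.004,2*e.std())]
    nn=np.array([-s[0],-s[1],1]);nn/=np.linalg.norm(nn)
    ctr=cv2.boxPoints(rr).mean(0); 
    e0,d0=ray(n,*ctr); t=(s@np.r_[e0[:2],1]-e0[2])/(d0[2]-s[:2]@d0[:2]); print(n,'label ctr px',ctr,'3d',e0+t*d0,'mean',Q.mean(0),'n',nn,'tilt',np.degrees(np.arccos(nn[2])),'yaw',np.degrees(np.arctan2(-nn[1],-nn[0])),len(Q))
E
```

```text
[344. 196.] 629 [0.6314 0.0364 0.0413] ang -4.5 rms 0.0019 len 0.062
[375. 197.] 636 [ 0.6283 -0.0361  0.0411] ang -4.0 rms 0.0019 len 0.0609
stop 81 [0.6392 0.1496 0.0352] [0.6104 0.1434 0.0297] [0.6696 0.1551 0.0414]
((0.640228271484375, 0.14952786266803741), (0.007920079864561558, 0.05958043411374092), 85.6558609008789)
floor 643 [0.6371 0.1081 0.0057]
((0.640661358833313, 0.09883235394954681), (0.10125136375427246, 0.12489606440067291), 0.1343381106853485)
top label ctr px [422.3536 207.8171] 3d [ 0.609  -0.1506  0.0494] mean [ 0.6053 -0.1541  0.0478] n [-0.4217  0.0346  0.9061] tilt 25.03414014790406 yaw -4.695210715319718 128
top label ctr px [515.5 205.5] 3d [ 0.6154 -0.3762  0.0512] mean [ 0.6135 -0.379   0.0501] n [-0.5059 -0.0201  0.8624] tilt 30.416475482454977 yaw 2.2711382236936917 62
side label ctr px [367.  325.5] 3d [ 0.6198 -0.1344  0.0553] mean [ 0.6206 -0.1345  0.0558] n [-0.5031  0.04    0.8633] tilt 30.308615625104153 yaw -4.544468701037488 875
side label ctr px [399.6484 424.5006] 3d [ 0.6279 -0.3567  0.0603] mean [ 0.6289 -0.3569  0.0609] n [-0.4971 -0.0206  0.8675] tilt 29.83622943735887 yaw 2.374363637285221 1533
```

```bash
python3 - <<'E'
from h import *
im=cv2.imread('pics/top0.png'); cv2.imwrite('pics/c1.png',cv2.resize(im[180:350,290:530],None,fx=3.3,fy=3.3,interpolation=cv2.INTER_CUBIC))
im=cv2.imread('pics/side0.png'); cv2.imwrite('pics/c2.png',cv2.resize(im[255:480,200:440],None,fx=2.6,fy=2.6,interpolation=cv2.INTER_CUBIC))
E
```

```text
(no output)
```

View pics/c1.png

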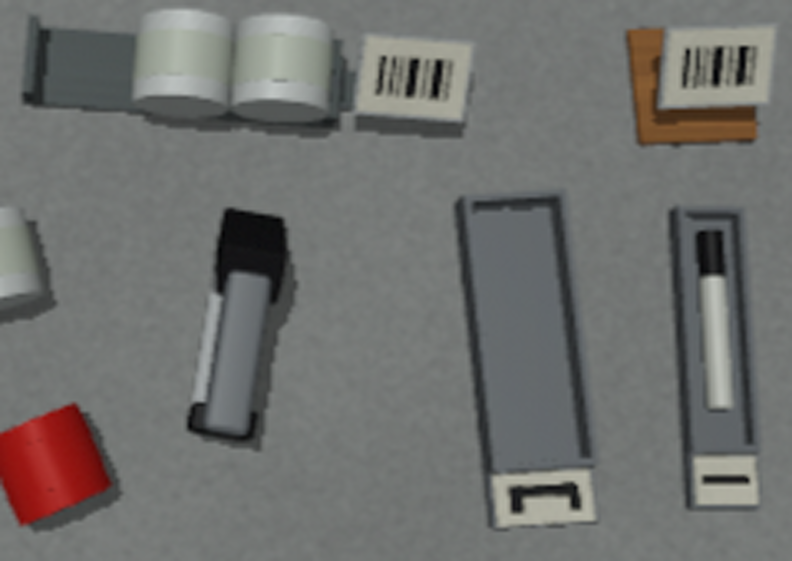

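View pics/c2.png

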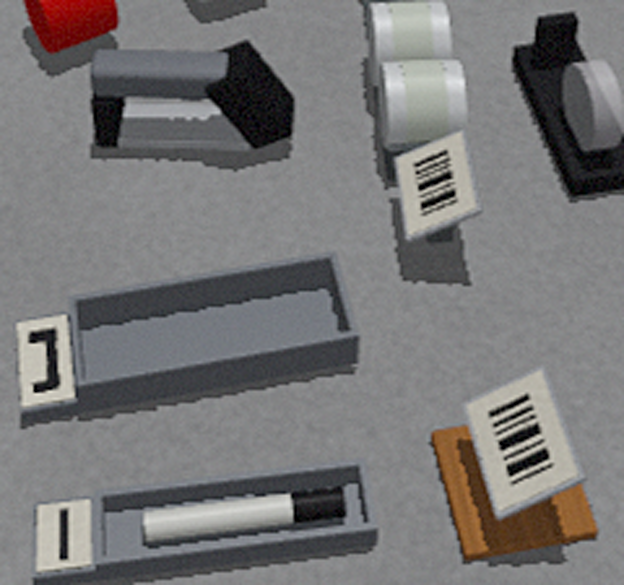

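```bash
python3 - <<'E'
from h import *
im=cv2.imread('pics/top0.png'); cv2.imwrite('pics/c3.png',cv2.resize(im[175:370,95:335],None,fx=3,fy=3,interpolation=cv2.INTER_CUBIC))
print(onplane('top',304,321,.036),onplane('top',254,343,.036),onplane('top',190,318,.036))
E
```

```text
[0.33929821 0.13303911 0.036     ] [0.28892465 0.24818319 0.036     ] [0.34553017 0.3987261  0.036     ]
```

View pics/c3.png

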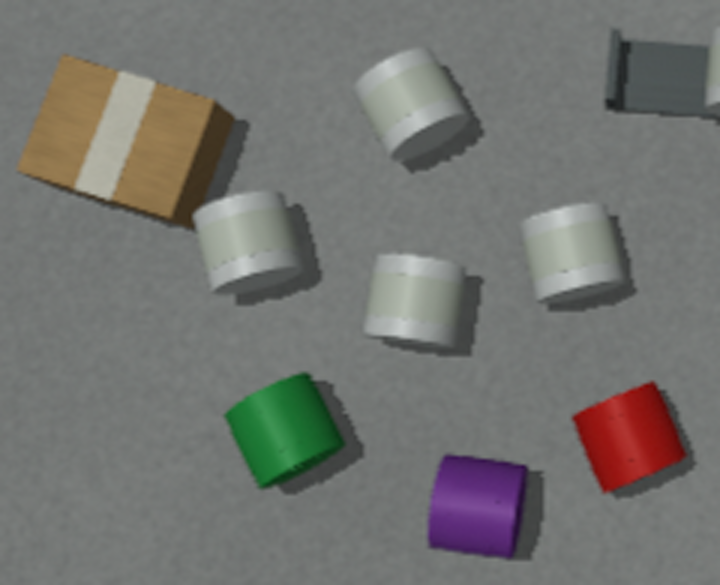

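Four candidates for a loose tin: white ones at top px (232,210), (178,256), (234,275), (286,259). The look-alikes are green (190,318), purple (254,343) and red (304,321); the rack's own tins are at (346,199) and (377,200). The crop confirms the four white-banded ones. I'll start with (286,259), because (178,256) is tight against the carton.

Emit:
servo_tool --pt "0.05 -0.06 0 0 0 -11 0.085" --pt "0.1 -0.12 0 0 0 -22 0.085" --pt "0.14 -0.18 0 0 0 -33 0.085" --pt "0.18 -0.23 -0.02 0 0 -43 0.085" --pt "0.22 -0.28 -0.04 0 0 -54.5 0.085" --newtons 40

```text
t: 0.72
tool_pos: [0.3985, 0.2915, 0.168]
ee_rot: [[-0.257, 0.967, -0.001], [0.967, 0.257, 0.0], [0.0, -0.001, -1.0]]
ft_force: [0.8, 0.9, 0.2]
gripper_width: 0.993
```

```bash
cat > st.py <<'E'
from h import *
np.set_printoptions(precision=4,suppress=True)
import sys
def st():
    s=manip.state(); R=np.array(s['ee_rot']).reshape(3,3)
    print('t',round(s['t'],2),'pos',np.array(s['tool_pos']),'yyaw',np.degrees(np.arctan2(R[1,1],R[0,1])).round(2),'z',R[:,2],'F',np.array(s['ft_force']).round(1),'w',round(s['gripper_width'],3),'q6',round(s['joint_pos'][5],2))
if __name__=='__main__': st()
E
python3 st.py
```

```text
t 0.72 pos [0.3985 0.2915 0.168 ] yyaw 14.87 z [-0.0008  0.0003 -1.    ] F [0.8 0.9 0.2] w 0.993 q6 1.78
```

Emit:
servo_tool --pt "0.045 -0.055 -0.03 0 0 0 0.085" --pt "0.087 -0.112 -0.05 0 0 -0.4 0.085" --pt "0.087 -0.112 -0.05 0 0 -0.4 0.085" --pt "0.087 -0.112 -0.08 0 0 -0.4 0.085" --pt "0.087 -0.112 -0.12 0 0 -0.4 0.085"

```text
t: 1.35
tool_pos: [0.4867, 0.179, 0.0476]
ee_rot: [[-0.248, 0.969, 0.001], [0.969, 0.248, 0.001], [0.0, 0.001, -1.0]]
ft_force: [0.4, 0.4, 0.2]
gripper_width: 0.994
```

Emit:
servo_tool --pt "0 0 -0.028 0 0 0 0.085" --pt "0 0 -0.032 0 0 0 0.085" --pt "0 0 -0.032 0 0 0 0.06" --pt "0 0 -0.032 0 0 0 0.05" --pt "0 0 -0.032 0 0 0 0.05"

```text
t: 1.98
tool_pos: [0.4877, 0.1793, 0.0168]
ee_rot: [[-0.248, 0.969, 0.003], [0.969, 0.248, 0.001], [0.0, 0.004, -1.0]]
ft_force: [-0.1, -0.3, 2.9]
gripper_width: 0.736
```

Emit:
servo_tool --pt "0 0 0 0 0 0 0.05" --pt "0 0 0.04 0 0 0 0.05" --pt "0 0 0.08 0 0 0 0.05" --pt "0.05 -0.02 0.1 0 0 -8 0.05" --pt "0.09 -0.04 0.1 0 0 -16 0.05"

```text
t: 2.6
tool_pos: [0.5808, 0.1394, 0.1198]
ee_rot: [[0.032, 0.999, 0.009], [0.999, -0.032, 0.001], [0.001, 0.009, -1.0]]
ft_force: [1.4, 0.8, -1.6]
gripper_width: 0.735
```

```bash
python3 -c "
from st import *
grab('side','s1.png');st()"
```

```text
t 2.65 pos [0.5856 0.1362 0.1182] yyaw -2.27 z [ 0.0122 -0.0012 -0.9999] F [ 7.7 -0.2 -1.9] w 0.74 q6 1.71
```

View pics/s1.png

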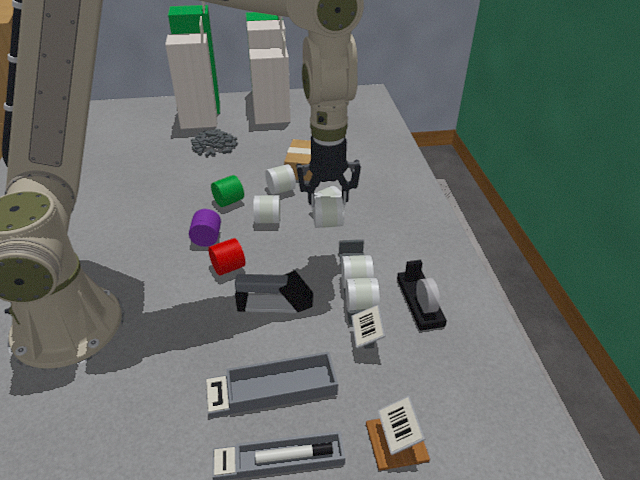

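Emit:
servo_tool --pt "0.03 -0.015 0 0 0 -1 0.05" --pt "0.051 -0.028 0 0 0 -2.1 0.05" --pt "0.051 -0.028 0 0 0 -2.1 0.05" --pt "0.051 -0.028 0 0 0 -2.1 0.05"

```text
t: 3.15
tool_pos: [0.6354, 0.1085, 0.1177]
ee_rot: [[0.076, 0.997, 0.01], [0.997, -0.076, -0.001], [-0.001, 0.01, -1.0]]
ft_force: [-0.2, 0.4, -1.2]
gripper_width: 0.735
```

```bash
python3 -c "
from st import *
st();grab('side','s2.png');st()
P=cloud('side',np.load('last_side.npz')['d'])
for c,a,f in tins('side',zmin=0.085,zmax=0.19,box=(.56,.72,0.0,.2)): print(c,a,f)
"
```

```text
t 3.15 pos [0.6354 0.1085 0.1177] yyaw -4.34 z [ 0.0103 -0.0015 -0.9999] F [-0.2  0.4 -1.2] w 0.735 q6 1.69
t 3.2 pos [0.6354 0.1087 0.1179] yyaw -4.32 z [ 0.0107 -0.0015 -0.9999] F [-0.3  0.5 -1.6] w 0.74 q6 1.69
```

View pics/s2.png

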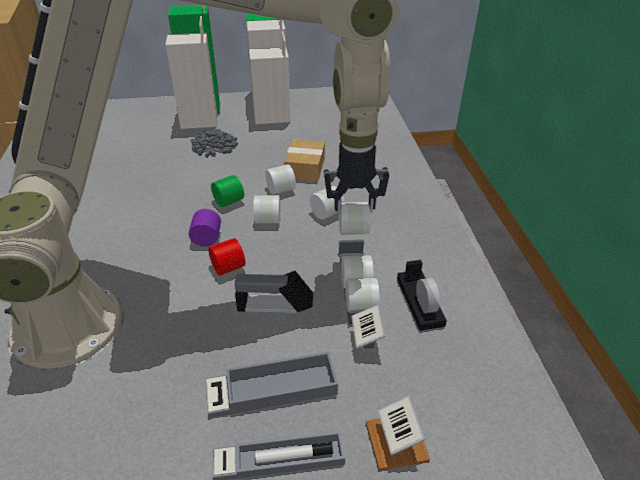

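```bash
cat >> h.py <<'E'
def held(n,zlo,zhi,box,vmin=90):
    z=np.load('last_%s.npz'%n); im,d=z['im'],z['d']; P=cloud(n,d)
    hsv=cv2.cvtColor(im,cv2.COLOR_RGB2HSV)
    m=(hsv[...,1]<50)&(hsv[...,2]>vmin)&(P[...,2]>zlo)&(P[...,2]<zhi)&(P[...,0]>box[0])&(P[...,0]<box[1])&(P[...,1]>box[2])&(P[...,1]<box[3])
    k,l,st,ce=cv2.connectedComponentsWithStats(m.astype(np.uint8)); i=1+np.argmax(st[1:,4])
    m=cv2.erode((l==i).astype(np.uint8),np.ones((3,3)))>0
    Q=P[m]; f=fitcyl(Q); print(n,ce[i],len(Q),'c',f[0],'ang',np.degrees(f[1]).round(2),'rms',f[2].round(4),'len',f[3].round(4),'(+~4mm eroded)')
    return f
E
python3 -c "
from st import *
held('side',.09,.18,(.57,.70,.03,.17))"
```

```text
side [354.8415 217.7836] 835 c [0.6352 0.1089 0.1378] ang -4.65 rms 0.004 len 0.0607 (+~4mm eroded)
```

Emit:
servo_tool --pt "0.001 0 -0.04 0 0.6 0 0.05" --pt "0.001 0 -0.07 0 0.6 0 0.05" --pt "0.001 0 -0.084 0 0.6 0 0.05" --pt "0.001 0 -0.094 0 0.6 0 0.05" --pt "0.001 0 -0.094 0 0.6 0 0.05"

```text
t: 3.82
tool_pos: [0.6363, 0.1089, 0.0241]
ee_rot: [[0.075, 0.997, 0.0], [0.997, -0.075, -0.001], [-0.001, 0.0, -1.0]]
ft_force: [0.6, 0.8, -1.5]
gripper_width: 0.735
```

Emit:
servo_tool --pt "0 0 -0.002 0 0 0 0.05" --pt "0 0 -0.002 0 0 0 0.085" --pt "0 0 -0.002 0 0 0 0.085" --pt "0 0 -0.002 0 0 0 0.085" --pt "0 0 0.03 0 0 0 0.085"

```text
t: 4.45
tool_pos: [0.6339, 0.1087, 0.0518]
ee_rot: [[0.075, 0.997, -0.005], [0.997, -0.075, -0.002], [-0.002, -0.005, -1.0]]
ft_force: [0.6, -1.0, 0.7]
gripper_width: 0.994
```

Emit:
servo_tool --pt "0 0 0.05 0 0 0 0.085" --pt "0 0 0.1 0 0 0 0.085" --pt "0 0.03 0.12 0 0 0 0.085" --pt "-0.02 0.09 0.12 0 0 0 0.085" --pt "-0.03 0.15 0.12 0 0 0 0.085"

```text
t: 5.08
tool_pos: [0.6038, 0.2597, 0.1728]
ee_rot: [[0.077, 0.997, -0.004], [0.997, -0.077, -0.001], [-0.001, -0.004, -1.0]]
ft_force: [1.4, 0.3, 0.4]
gripper_width: 0.998
```

```bash
python3 -c "
from st import *
st()
grab('side','s3.png')
grab('top','t3.png')
for n in('top','side'):
  for c,a,f in tins(n,box=(0.4,0.70,-.1,0.5)): print(n,c.round(),a,f[0],np.degrees(f[1]).round(1),f[3])
"
```

```text
t 5.08 pos [0.6038 0.2597 0.1728] yyaw -4.4 z [-0.0041 -0.0011 -1.    ] F [1.4 0.3 0.4] w 0.998 q6 1.93
top [314. 194.] 609 [0.6363 0.1081 0.0412] -5.1 0.06120855231358574
top [344. 196.] 625 [0.6312 0.0364 0.0413] -4.6 0.061943371303513614
top [374. 197.] 622 [ 0.6281 -0.0363  0.0411] -5.0 0.06183957051914521
side [282. 174.] 389 [0.4934 0.4353 0.0365] 18.7 0.06266925369188253
side [331. 196.] 432 [0.6076 0.3109 0.0369] 30.3 0.06501618019386192
side [266. 204.] 476 [0.4485 0.3023 0.0368] -7.1 0.06121714108514179
side [359. 271.] 2115 [0.6326 0.0108 0.0415] 87.9 0.21944550912803618
```

View pics/s3.png

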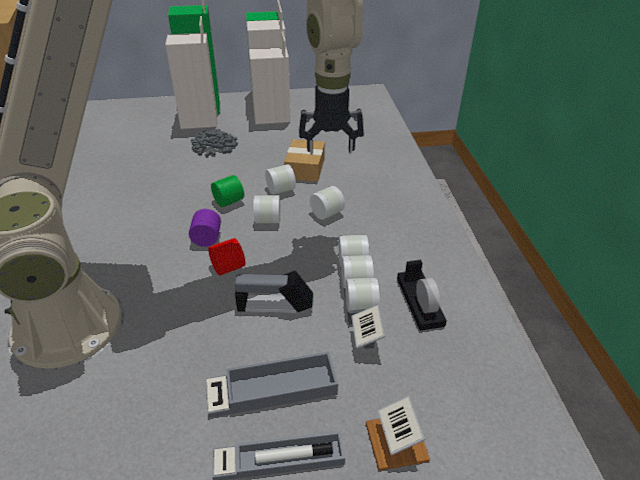

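View pics/t3.png

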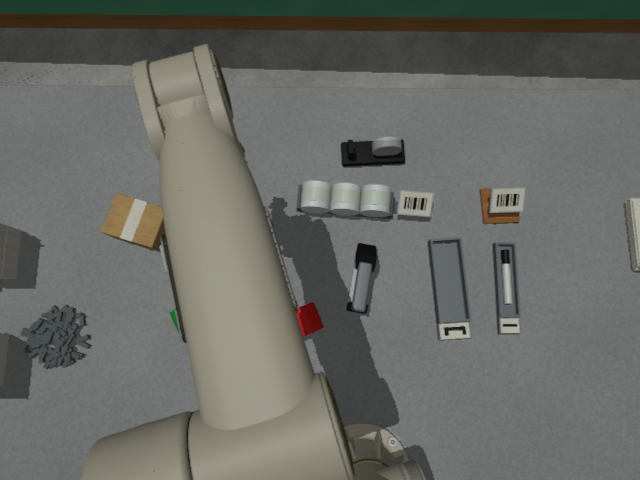

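Emit:
servo_tool --pt "0.001 0.02 0 0 0 10 0.085" --pt "0.003 0.0513 -0.02 0 0 20 0.085" --pt "0.003 0.0513 -0.05 0 0 30 0.085" --pt "0.003 0.0513 -0.07 0 0 35.2 0.085" --pt "0.003 0.0513 -0.09 0 0 35.2 0.085"

```text
t: 5.8
tool_pos: [0.6051, 0.3155, 0.0811]
ee_rot: [[-0.52, 0.854, -0.005], [0.854, 0.52, -0.003], [0.0, -0.006, -1.0]]
ft_force: [0.3, -0.7, 0.5]
gripper_width: 0.998
```

Emit:
servo_tool --pt "0 0 -0.025 0 0 0 0.085" --pt "0 0 -0.055 0 0 0 0.085" --pt "0 0 -0.065 0 0 0 0.085" --pt "0 0 -0.065 0 0 0 0.085"

```text
t: 6.3
tool_pos: [0.6047, 0.315, 0.0157]
ee_rot: [[-0.52, 0.854, -0.006], [0.854, 0.52, -0.004], [0.0, -0.007, -1.0]]
ft_force: [1.0, -0.7, -0.6]
gripper_width: 1.0
```

Emit:
servo_tool --pt "0.002 -0.004 0.001 0 -0.3 0 0.085" --pt "0.002 -0.004 0.001 0 -0.3 0 0.065" --pt "0.002 -0.004 0.001 0 -0.3 0 0.05" --pt "0.002 -0.004 0.001 0 -0.3 0 0.05" --pt "0.002 -0.004 0.001 0 -0.3 0 0.05"

```text
t: 6.92
tool_pos: [0.6078, 0.3112, 0.0183]
ee_rot: [[-0.52, 0.854, 0.001], [0.854, 0.52, -0.003], [-0.003, -0.0, -1.0]]
ft_force: [-0.7, -0.4, 6.2]
gripper_width: 0.736
```

Emit:
servo_tool --pt "0 0 0.05 0 0 0 0.05" --pt "0 0 0.1 0 0 -5 0.05" --pt "0 -0.03 0.14 0 0 -15 0.05" --pt "0.01 -0.08 0.16 0 0 -25 0.05" --pt "0.02 -0.13 0.16 0 0 -35 0.05"

```text
t: 7.55
tool_pos: [0.6291, 0.1807, 0.1809]
ee_rot: [[0.068, 0.998, 0.004], [0.998, -0.068, -0.003], [-0.002, 0.004, -1.0]]
ft_force: [0.4, 0.0, -1.3]
gripper_width: 0.737
```

Emit:
servo_tool --pt "0.002 -0.055 0 0 0 -0.5 0.05" --pt "0.005 -0.109 -0.02 0 0 -0.5 0.05" --pt "0.005 -0.109 -0.04 0 0 -0.5 0.05" --pt "0.005 -0.109 -0.04 0 0 -0.5 0.05"

```text
t: 8.05
tool_pos: [0.6324, 0.071, 0.1389]
ee_rot: [[0.079, 0.997, -0.001], [0.997, -0.079, -0.002], [-0.002, -0.0, -1.0]]
ft_force: [0.0, -0.2, -2.3]
gripper_width: 0.741
```

```bash
python3 -c "
from st import *
st();grab('side','s4.png');
held('side',.105,.22,(.57,.70,.0,.15));st()"
```

```text
t 8.05 pos [0.6324 0.071  0.1389] yyaw -4.5 z [-0.0006 -0.0024 -1.    ] F [ 0.  -0.2 -2.3] w 0.741 q6 1.64
side [357.2224 220.7739] 895 c [0.6325 0.0719 0.1575] ang -5.36 rms 0.0041 len 0.0607 (+~4mm eroded)
t 8.1 pos [0.6332 0.0717 0.1402] yyaw -4.44 z [ 0.0016 -0.0024 -1.    ] F [-1.   0.2 -1.9] w 0.734 q6 1.64
```

Emit:
servo_tool --pt "0.001 0.0005 -0.025 0 0 0 0.05" --pt "0.001 0.0005 -0.044 0 0 0 0.05" --pt "0.001 0.0005 -0.05 0 0 0 0.05" --pt "0.001 0.0005 -0.052 0 0 0 0.05" --pt "0.001 0.0005 -0.053 0 0 0 0.05"

```text
t: 8.72
tool_pos: [0.635, 0.0726, 0.0883]
ee_rot: [[0.077, 0.997, 0.003], [0.997, -0.077, -0.002], [-0.002, 0.003, -1.0]]
ft_force: [0.1, -0.3, -1.1]
gripper_width: 0.735
```

Emit:
servo_tool --pt "-0.001 -0.0005 -0.001 0 0 0 0.05" --pt "-0.001 -0.0005 -0.002 0 0 0 0.05" --pt "-0.001 -0.0005 -0.003 0 0 0 0.05" --pt "-0.001 -0.0005 -0.003 0 0 0 0.05"

```text
t: 9.22
tool_pos: [0.6344, 0.0713, 0.0875]
ee_rot: [[0.077, 0.997, 0.005], [0.997, -0.077, -0.004], [-0.003, 0.006, -1.0]]
ft_force: [-3.5, -2.0, 8.9]
gripper_width: 0.737
```

Emit:
servo_tool --pt "0 0 0.001 0 0 0 0.07" --pt "0 0 0.001 0 0 0 0.085" --pt "0 0 0.001 0 0 0 0.085" --pt "0 0 0.001 0 0 0 0.085"

```text
t: 9.72
tool_pos: [0.6343, 0.0713, 0.0883]
ee_rot: [[0.077, 0.997, 0.005], [0.997, -0.077, -0.004], [-0.003, 0.005, -1.0]]
ft_force: [-0.1, -0.3, 0.4]
gripper_width: 0.993
```

Emit:
servo_tool --pt "0 0 0.04 0 0 0 0.085" --pt "0 0 0.09 0 0 0 0.085" --pt "-0.03 0.05 0.1 0 0 0 0.085" --pt "-0.07 0.1 0.1 0 0 0 0.085" --pt "-0.11 0.15 0.1 0 0 -1 0.085"

```text
t: 10.35
tool_pos: [0.5253, 0.2201, 0.1883]
ee_rot: [[0.096, 0.995, 0.005], [0.995, -0.096, -0.003], [-0.003, 0.006, -1.0]]
ft_force: [0.7, 1.1, -0.1]
gripper_width: 0.995
```

```bash
python3 -c "
from st import *
st()
grab('top','t5.png');grab('side','s5.png')
held('side',.078,.15,(.57,.70,.0,.15),120)
held('top',.085,.15,(.57,.70,.0,.15),120)
for c,a,f in tins('side',box=(0.4,0.70,.2,0.5)): print(c.round(),a,f[0],np.degrees(f[1]).round(1),f[3])
"
```

```text
t 10.35 pos [0.5253 0.2201 0.1883] yyaw -5.5 z [ 0.0055 -0.0034 -1.    ] F [ 0.7  1.1 -0.1] w 0.995 q6 1.93
side [357.412  237.7509] 669 c [0.6345 0.0713 0.1045] ang -4.25 rms 0.002 len 0.0592 (+~4mm eroded)
top [329.7291 187.8722] 662 c [0.6336 0.073  0.1029] ang -4.83 rms 0.0017 len 0.0566 (+~4mm eroded)
[282. 174.] 385 [0.4933 0.4358 0.0366] 18.1 0.06320377055869048
[266. 204.] 474 [0.4483 0.3022 0.037 ] -6.6 0.06126130591812999
```

View pics/s5.png

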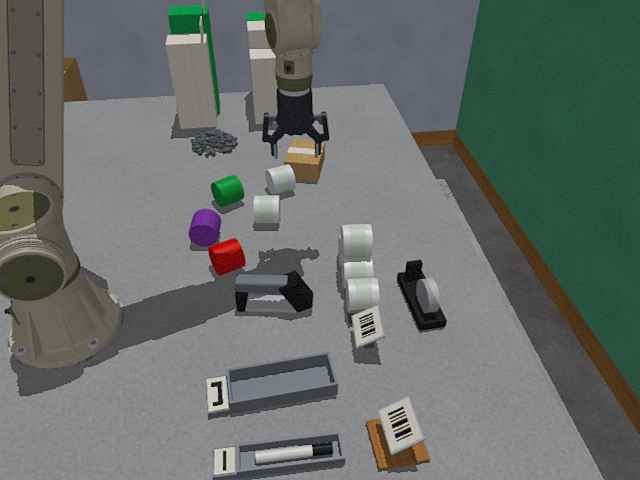

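Emit:
servo_tool --pt "-0.04 0.04 0 0 0 0 0.085" --pt "-0.078 0.083 -0.03 0 0.3 -0.7 0.085" --pt "-0.078 0.083 -0.08 0 0.3 -0.7 0.085" --pt "-0.078 0.083 -0.1 0 0.3 -0.7 0.085"

```text
t: 10.95
tool_pos: [0.4419, 0.3057, 0.0858]
ee_rot: [[0.098, 0.995, -0.006], [0.995, -0.098, -0.004], [-0.005, -0.005, -1.0]]
ft_force: [0.6, 0.2, 0.8]
gripper_width: 0.994
```

Emit:
servo_tool --pt "0 0 0 0 0 0 0.085" --pt "0 0 0 0 0 0 0.085"

```text
t: 11.2
tool_pos: [0.4426, 0.3057, 0.0864]
ee_rot: [[0.099, 0.995, -0.005], [0.995, -0.099, -0.004], [-0.005, -0.005, -1.0]]
ft_force: [-0.6, -0.7, -0.0]
gripper_width: 0.994
```

Emit:
servo_tool --pt "0.004 -0.0025 -0.03 0.2 -0.3 0 0.085" --pt "0.0045 -0.0027 -0.06 0.2 -0.3 0 0.085" --pt "0.0045 -0.0027 -0.069 0.2 -0.3 0 0.085" --pt "0.0045 -0.0027 -0.069 0.2 -0.3 0 0.07" --pt "0.0045 -0.0027 -0.069 0.2 -0.3 0 0.05"

```text
t: 11.82
tool_pos: [0.4484, 0.3035, 0.019]
ee_rot: [[0.099, 0.995, 0.003], [0.995, -0.099, 0.0], [0.001, 0.003, -1.0]]
ft_force: [0.7, 0.4, -0.5]
gripper_width: 0.738
```

Emit:
servo_tool --pt "0 0 0 0 0 0 0.05" --pt "0 0 0 0 0 0 0.05" --pt "0 0 0 0 0 0 0.05"

```text
t: 12.2
tool_pos: [0.4484, 0.3036, 0.0192]
ee_rot: [[0.099, 0.995, 0.003], [0.995, -0.099, 0.0], [0.001, 0.003, -1.0]]
ft_force: [1.4, -0.6, -0.6]
gripper_width: 0.74
```

Emit:
servo_tool --pt "0 0 0.06 0 0 0 0.05" --pt "0 0 0.11 0 0 0 0.05" --pt "0.03 -0.03 0.15 0 0 0 0.05" --pt "0.06 -0.07 0.18 0 0 0.7 0.05" --pt "0.09 -0.11 0.18 0 0 1.3 0.05"

```text
t: 12.82
tool_pos: [0.5409, 0.1931, 0.2026]
ee_rot: [[0.075, 0.997, 0.009], [0.997, -0.075, 0.002], [0.002, 0.008, -1.0]]
ft_force: [0.5, 0.8, -2.0]
gripper_width: 0.735
```

Emit:
servo_tool --pt "0.03 -0.05 0 0 0 0 0.05" --pt "0.06 -0.1 0 0 0 0 0.05" --pt "0.08 -0.15 0 0 0 0 0.05" --pt "0.09 -0.194 0 0 0 0 0.05" --pt "0.09 -0.194 -0.04 0 0 0 0.05"

```text
t: 13.45
tool_pos: [0.6344, -0.005, 0.1648]
ee_rot: [[0.08, 0.997, 0.016], [0.997, -0.08, 0.0], [0.001, 0.016, -1.0]]
ft_force: [-0.1, 0.5, -1.9]
gripper_width: 0.735
```

Emit:
servo_tool --pt "0 0 0 0 0 0 0.05" --pt "0 0 0 0 0 0 0.05"

```text
t: 13.7
tool_pos: [0.6348, -0.0049, 0.166]
ee_rot: [[0.079, 0.997, 0.017], [0.997, -0.079, -0.0], [0.001, 0.017, -1.0]]
ft_force: [0.8, 0.0, -1.3]
gripper_width: 0.737
```

```bash
python3 -c "
from st import *
st();grab('side','s6.png');
held('side',.145,.24,(.57,.70,-.09,.09));st()"
```

```text
t 13.7 pos [ 0.6348 -0.0049  0.166 ] yyaw -4.56 z [ 0.0167 -0.0001 -0.9999] F [ 0.8  0.  -1.3] w 0.737 q6 1.52
side [366.3336 234.1949] 1015 c [ 0.6344 -0.0056  0.1841] ang -6.5 rms 0.0039 len 0.0608 (+~4mm eroded)
t 13.75 pos [ 0.6352 -0.0046  0.1666] yyaw -4.53 z [ 0.0181 -0.0001 -0.9998] F [-0.3 -0.3 -1. ] w 0.737 q6 1.52
```

View pics/s6.png

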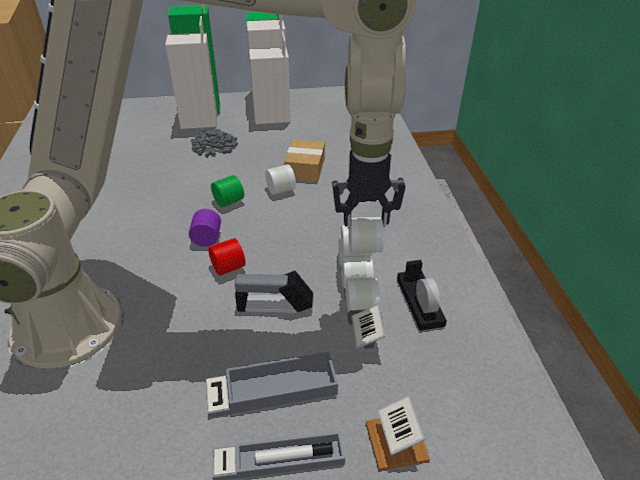

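Emit:
servo_tool --pt "-0.005 0.003 0 0 1 0 0.05" --pt "-0.005 0.003 -0.02 0 1 0 0.05" --pt "-0.005 0.003 -0.04 0 1 0 0.05" --pt "-0.005 0.003 -0.04 0 1 0 0.05"

```text
t: 14.25
tool_pos: [0.6292, -0.0008, 0.1261]
ee_rot: [[0.078, 0.997, -0.002], [0.997, -0.078, 0.0], [0.0, -0.002, -1.0]]
ft_force: [0.3, -0.2, -0.6]
gripper_width: 0.734
```

Emit:
servo_tool --pt "0.0005 -0.001 -0.015 0 0 0 0.05" --pt "0.0005 -0.001 -0.028 0 0 0 0.05" --pt "0.0005 -0.001 -0.034 0 0 0 0.05" --pt "0.0005 -0.001 -0.036 0 0 0 0.05" --pt "0.0005 -0.001 -0.038 0 0 0 0.05"

```text
t: 14.88
tool_pos: [0.63, -0.0019, 0.0882]
ee_rot: [[0.078, 0.997, -0.001], [0.997, -0.078, 0.0], [-0.0, -0.001, -1.0]]
ft_force: [0.6, 0.5, -0.9]
gripper_width: 0.731
```

Emit:
servo_tool --pt "0 0.001 -0.001 0 0 0 0.05" --pt "0 0.001 -0.002 0 0 0 0.05" --pt "0 0.001 -0.003 0 0 0 0.05" --pt "0 0.001 -0.003 0 0 0 0.05"

```text
t: 15.38
tool_pos: [0.6309, -0.0004, 0.0873]
ee_rot: [[0.078, 0.997, 0.002], [0.997, -0.078, 0.0], [0.001, 0.001, -1.0]]
ft_force: [-1.0, 2.2, 7.6]
gripper_width: 0.736
```

Seated (8 N upward). Release and check, then head to the last tin.

Emit:
servo_tool --pt "0 0 0.001 0 0 0 0.07" --pt "0 0 0.001 0 0 0 0.085" --pt "0 0 0.001 0 0 0 0.085" --pt "0 0 0.001 0 0 0 0.085"

```text
t: 15.88
tool_pos: [0.6308, -0.0004, 0.088]
ee_rot: [[0.078, 0.997, 0.001], [0.997, -0.078, 0.001], [0.001, 0.001, -1.0]]
ft_force: [-0.1, 0.1, 0.3]
gripper_width: 0.995
```

Emit:
servo_tool --pt "0 0 0.04 0 0 0 0.085" --pt "0 0 0.09 0 0 0 0.085" --pt "-0.03 0.05 0.11 0 0 0 0.085" --pt "-0.05 0.11 0.11 0 0 0 0.085" --pt "-0.07 0.17 0.11 0 0 6 0.085"

```text
t: 16.5
tool_pos: [0.5609, 0.1694, 0.1985]
ee_rot: [[-0.028, 1.0, 0.002], [1.0, 0.028, 0.001], [0.001, 0.002, -1.0]]
ft_force: [0.6, 1.1, 0.3]
gripper_width: 0.994
```

Emit:
servo_tool --pt "-0.02 0.06 0 0 0 5 0.085" --pt "-0.04 0.12 0 0 0 10 0.085" --pt "-0.06 0.18 0 0 0 16 0.085" --pt "-0.067 0.24 -0.02 0 0 16 0.085" --pt "-0.067 0.26 -0.04 0 0 16 0.085"

```text
t: 17.12
tool_pos: [0.4929, 0.4326, 0.1579]
ee_rot: [[-0.306, 0.952, 0.003], [0.952, 0.306, 0.002], [0.001, 0.003, -1.0]]
ft_force: [-0.7, -0.5, -0.2]
gripper_width: 0.995
```

```bash
python3 -c "
from st import *
st()
grab('top','t7.png');grab('side','s7.png')
held('side',.078,.15,(.57,.70,-.06,.036),120)
held('top',.085,.15,(.57,.70,-.06,.036),120)
held('top',.085,.15,(.57,.70,.036,.14),120)
for c,a,f in tins('side',box=(0.4,0.70,.2,0.5)): print(c.round(),a,f[0],np.degrees(f[1]).round(1),f[3])
# carton
P=cloud('side',np.load('last_side.npz')['d']); Q=P.reshape(-1,3); Q=Q[(Q[:,2]>.054)&(Q[:,2]<.066)&(Q[:,1]>.46)&(Q[:,1]<.62)&(Q[:,0]>.48)&(Q[:,0]<.66)]
r=cv2.minAreaRect(Q[:,:2].astype(np.float32));print('carton',r,cv2.boxPoints(r))
z=np.load('last_side.npz')['im']
"
```

```text
t 17.12 pos [0.4929 0.4326 0.1579] yyaw 17.83 z [ 0.0027  0.0023 -1.    ] F [-0.7 -0.5 -0.2] w 0.995 q6 1.86
side [362.5898 259.3874] 744 c [ 0.6311 -0.0013  0.1054] ang -4.3 rms 0.0018 len 0.0596 (+~4mm eroded)
top [362.2494 189.5852] 654 c [ 0.6299 -0.0001  0.1035] ang -4.38 rms 0.0017 len 0.057 (+~4mm eroded)
top [329.873  187.9041] 671 c [0.6335 0.073  0.1029] ang -4.68 rms 0.0017 len 0.0566 (+~4mm eroded)
[280. 170.] 204 [0.4936 0.4351 0.0369] 18.8 0.06315689369907393
carton ((0.5769686102867126, 0.5362585186958313), (0.1386197805404663, 0.09978912025690079), 73.22626495361328) [[0.5092 0.4843]
 [0.6047 0.4555]
 [0.6447 0.5882]
 [0.5492 0.617 ]]
```

View pics/s7.png

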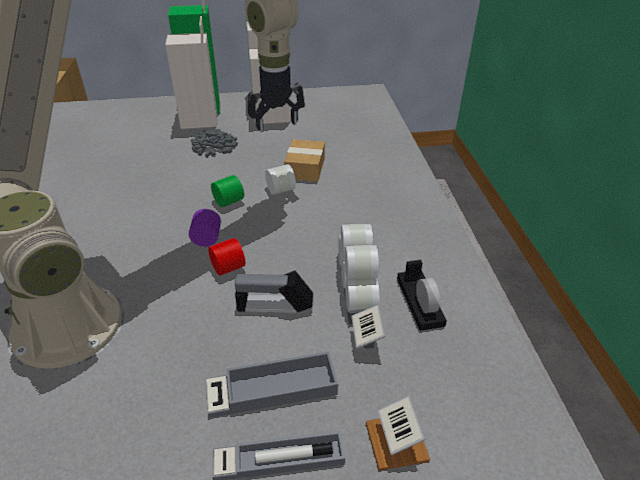

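Emit:
servo_tool --pt "0.0005 0.001 -0.04 0 0 0 0.08" --pt "0.0005 0.001 -0.08 0 0 0 0.08" --pt "0.0005 0.001 -0.11 0 0 0 0.08" --pt "0.0005 0.001 -0.13 0 0 0 0.08" --pt "0.0005 0.001 -0.14 0 0 0 0.08"

```text
t: 17.85
tool_pos: [0.4924, 0.4293, 0.0133]
ee_rot: [[-0.304, 0.953, -0.004], [0.953, 0.304, -0.003], [-0.002, -0.005, -1.0]]
ft_force: [0.3, 0.1, -1.1]
gripper_width: 0.935
```

Emit:
servo_tool --pt "0 0 0 0 0 0 0.08" --pt "0 0 0 0 0 0 0.065" --pt "0 0 0 0 0 0 0.05" --pt "0 0 0 0 0 0 0.05" --pt "0 0 0 0 0 0 0.05"

```text
t: 18.48
tool_pos: [0.4934, 0.4298, 0.0148]
ee_rot: [[-0.304, 0.953, -0.002], [0.953, 0.304, -0.002], [-0.001, -0.002, -1.0]]
ft_force: [0.5, -1.3, 6.0]
gripper_width: 0.736
```

Emit:
servo_tool --pt "0 0 0.06 0 0 0 0.05" --pt "0 0 0.12 0 0 0 0.05" --pt "0.01 -0.04 0.17 0 0 -5 0.05" --pt "0.03 -0.09 0.21 0 0 -10 0.05" --pt "0.05 -0.14 0.21 0 0 -16 0.05"

```text
t: 19.1
tool_pos: [0.545, 0.2901, 0.2286]
ee_rot: [[-0.028, 1.0, 0.004], [1.0, 0.028, 0.001], [0.001, 0.004, -1.0]]
ft_force: [1.0, -0.0, -1.4]
gripper_width: 0.736
```

Emit:
servo_tool --pt "0.02 -0.05 0 0 0 -6 0.05" --pt "0.04 -0.11 0 0 0 -6 0.05" --pt "0.06 -0.17 0 0 0 -6 0.05" --pt "0.08 -0.23 0 0 0 -6 0.05" --pt "0.087 -0.26 0 0 0 -6 0.05"

```text
t: 19.73
tool_pos: [0.6325, 0.027, 0.228]
ee_rot: [[0.079, 0.997, 0.003], [0.997, -0.079, 0.0], [0.001, 0.003, -1.0]]
ft_force: [-0.2, 0.1, -0.8]
gripper_width: 0.738
```

Emit:
servo_tool --pt "0 0 0 0 0 0 0.05" --pt "0 0 0 0 0 0 0.05"

```text
t: 19.98
tool_pos: [0.6321, 0.0273, 0.2276]
ee_rot: [[0.079, 0.997, 0.002], [0.997, -0.079, 0.001], [0.001, 0.002, -1.0]]
ft_force: [0.5, 0.1, -0.4]
gripper_width: 0.739
```

```bash
python3 -c "
from st import *
st();grab('side','s8.png');
held('side',.165,.3,(.57,.70,-.06,.13));st()"
```

```text
t 19.98 pos [0.6321 0.0273 0.2276] yyaw -4.53 z [ 0.0021  0.001  -1.    ] F [ 0.5  0.1 -0.4] w 0.739 q6 1.57
side [363.7266 196.5437] 1033 c [0.633  0.0344 0.2498] ang -5.41 rms 0.0036 len 0.0612 (+~4mm eroded)
t 20.02 pos [0.6321 0.028  0.2277] yyaw -4.47 z [ 0.0023  0.0009 -1.    ] F [ 0.4 -0.2 -1.2] w 0.737 q6 1.57
```

View pics/s8.png

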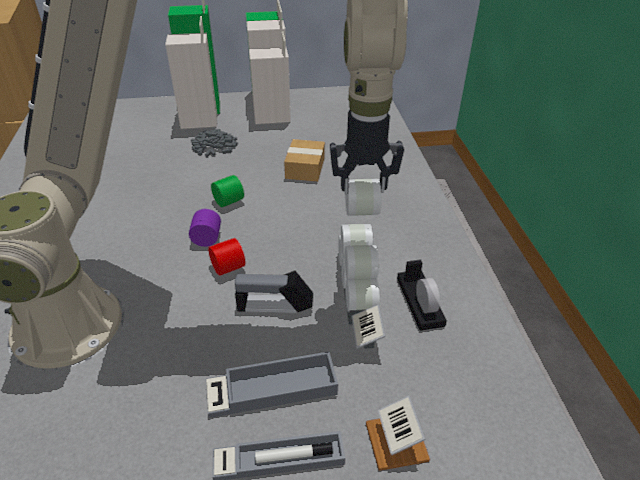

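Emit:
servo_tool --pt "0 0.0015 -0.03 0 0 0 0.05" --pt "0 0.0015 -0.06 0 0 0 0.05" --pt "0 0.0015 -0.074 0 0 0 0.05" --pt "0 0.0015 -0.078 0 0 0 0.05" --pt "0 0.0015 -0.08 0 0 0 0.05"

```text
t: 20.65
tool_pos: [0.6326, 0.0299, 0.1486]
ee_rot: [[0.077, 0.997, 0.004], [0.997, -0.077, 0.001], [0.001, 0.004, -1.0]]
ft_force: [-0.1, -0.1, -0.3]
gripper_width: 0.737
```

Emit:
servo_tool --pt "-0.0005 -0.0005 -0.001 0 0 0 0.05" --pt "-0.0005 -0.0005 -0.002 0 0 0 0.05" --pt "-0.0005 -0.0005 -0.003 0 0 0 0.05" --pt "-0.0005 -0.0005 -0.003 0 0 0 0.05"

```text
t: 21.15
tool_pos: [0.6321, 0.0293, 0.1457]
ee_rot: [[0.077, 0.997, 0.004], [0.997, -0.077, 0.001], [0.001, 0.004, -1.0]]
ft_force: [0.0, -0.8, -1.3]
gripper_width: 0.737
```

Emit:
servo_tool --pt "0 0 -0.001 0 0 0 0.05" --pt "0 0 -0.002 0 0 0 0.05" --pt "0 0 -0.002 0 0 0 0.05"

```text
t: 21.52
tool_pos: [0.6323, 0.0291, 0.1449]
ee_rot: [[0.078, 0.997, 0.005], [0.997, -0.078, 0.0], [0.001, 0.005, -1.0]]
ft_force: [-1.5, -1.3, 5.1]
gripper_width: 0.737
```

Emit:
servo_tool --pt "0 0 0 0 0 0 0.068" --pt "0 0 0 0 0 0 0.08" --pt "0 0 0 0 0 0 0.085" --pt "0 0 0 0 0 0 0.085"

```text
t: 22.02
tool_pos: [0.6323, 0.0291, 0.1447]
ee_rot: [[0.077, 0.997, 0.005], [0.997, -0.077, 0.001], [0.001, 0.005, -1.0]]
ft_force: [-0.7, -0.2, 0.7]
gripper_width: 0.993
```

Emit:
servo_tool --pt "0 0 0.03 0 0 0 0.085" --pt "0 0 0.07 0 0 0 0.085" --pt "0 0 0.12 0 0 0 0.085" --pt "-0.05 0 0.12 0 0 0 0.085" --pt "-0.1 0 0.12 0 0 0 0.085"

```text
t: 22.65
tool_pos: [0.5324, 0.029, 0.2652]
ee_rot: [[0.077, 0.997, 0.007], [0.997, -0.077, 0.0], [0.001, 0.007, -1.0]]
ft_force: [-0.3, 0.6, 0.6]
gripper_width: 0.996
```

Emit:
servo_tool --pt "-0.05 0.05 0 0 0 10 0.085" --pt "-0.1 0.1 0 0 0 20 0.085" --pt "-0.1 0.14 0 0 0 30 0.085" --pt "-0.1 0.14 0 0 0 40 0.085"

```text
t: 23.15
tool_pos: [0.4309, 0.1719, 0.2657]
ee_rot: [[-0.591, 0.807, 0.006], [0.807, 0.591, 0.005], [0.001, 0.008, -1.0]]
ft_force: [0.7, -1.2, 0.0]
gripper_width: 0.999
```

```bash
python3 -c "
from st import *
st();grab('side','s9.png');grab('top','t9.png')
held('side',.148,.21,(.57,.70,-.03,.1),120)
held('top',.148,.21,(.57,.70,-.03,.1),120)
held('top',.085,.14,(.57,.70,-.06,.016),100)
held('top',.085,.14,(.57,.70,.056,.14),100)
"
```

```text
t 23.15 pos [0.4309 0.1719 0.2657] yyaw 36.2 z [ 0.0057  0.0054 -1.    ] F [ 0.7 -1.2  0. ] w 0.999 q6 1.14
side [361.9708 226.2121] 717 c [0.6339 0.0351 0.1665] ang -4.45 rms 0.0018 len 0.0597 (+~4mm eroded)
top [347.2082 180.4972] 717 c [0.6325 0.0362 0.1649] ang -3.85 rms 0.0016 len 0.0567 (+~4mm eroded)
top [371.9545 190.6091] 177 c [ 0.6292 -0.0012  0.1036] ang -3.86 rms 0.0015 len 0.0552 (+~4mm eroded)
top [322.7668 187.8846] 249 c [0.6329 0.0733 0.1024] ang -6.33 rms 0.0015 len 0.0579 (+~4mm eroded)
```

View pics/s9.png

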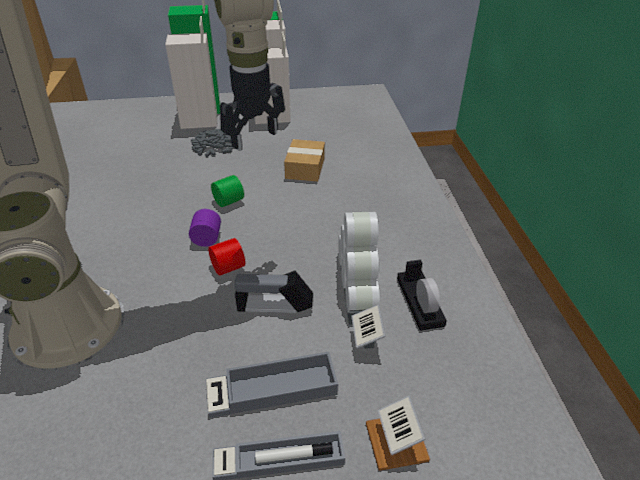

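View pics/t9.png

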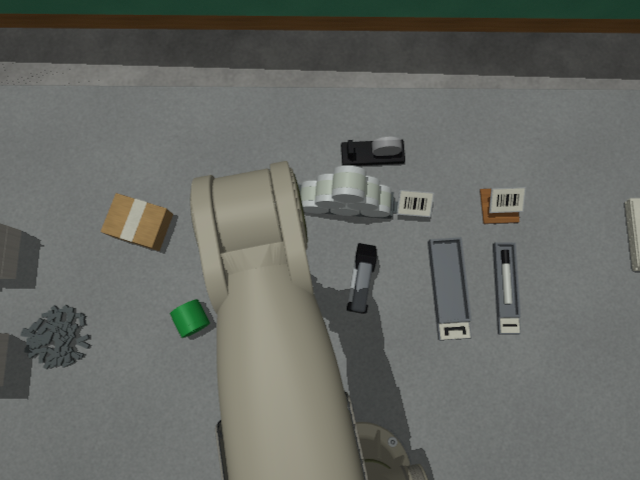

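```bash
cat > scan.py <<'E'
from st import *
def scanner(n,box=(.3,.58,-.1,.1)):
    z=np.load('last_%s.npz'%n); im,d=z['im'].astype(int),z['d']; P=cloud(n,d)
    M=(P[...,2]>.066)&(P[...,2]<.098)&(P[...,0]>box[0])&(P[...,0]<box[1])&(P[...,1]>box[2])&(P[...,1]<box[3])
    k,l,st_,ce=cv2.connectedComponentsWithStats(M.astype(np.uint8)); M=l==1+np.argmax(st_[1:,4])
    br=im.max(2); g=M&(br>70)&(P[...,2]>.074); b=M&(br<=50)
    Q=P[g]; c=Q.mean(0); 
    r=cv2.minAreaRect(Q[:,:2].astype(np.float32)); u=np.linalg.svd(Q[:,:2]-c[:2])[2][0]
    h=P[b].mean(0)
    if u@(h-c)[:2]<0:u=-u
    w=np.array([-u[1],u[0]])
    s=(Q[:,:2]-c[:2])@u; t=(Q[:,:2]-c[:2])@w; sb=(P[b][:,:2]-c[:2])@u
    print(n,ce[1],'grey n',len(Q),'c',c,'yaw',np.degrees(np.arctan2(u[1],u[0])).round(2),'s',np.percentile(s,[1,99]),'t',np.percentile(t,[2,98]),'ztop',np.percentile(Q[:,2],90),'black s',np.percentile(sb,[1,50,99]),len(sb))
    t0=np.percentile(t,[2,98]).mean()
    print('  axis pt',c[:2]+w*t0, 'back of grey at',c[:2]+w*t0+u*np.percentile(s,1),'front',c[:2]+w*t0+u*np.percentile(s,99))
if __name__=='__main__':
    for n in('top','side'): scanner(n)
E
python3 scan.py; python3 - <<'E'
import cv2
a=cv2.imread('pics/top0.png')[235:320,335:390];b=cv2.imread('pics/side0.png')[260:320,225:325]
cv2.imwrite('pics/c5.png',cv2.resize(a,None,fx=6,fy=6)); cv2.imwrite('pics/c6.png',cv2.resize(b,None,fx=7,fy=7))
E
```

```text
top [362.1732 278.8948] grey n 349 c [ 0.4407 -0.001   0.0807] yaw -13.98 s [-0.0335  0.0302] t [-0.0152  0.0142] ztop 0.0836574949227471 black s [-0.0801  0.0389  0.0604] 306
  axis pt [ 0.4406 -0.0015] back of grey at [0.4081 0.0066] front [ 0.4699 -0.0088]
side [217. 256.] grey n 456 c [ 0.4298 -0.0065  0.0816] yaw -1.74 s [-0.0627  0.064 ] t [-0.0147  0.0193] ztop 0.08436563011177756 black s [0.0265 0.0538 0.0727] 326
  axis pt [ 0.4298 -0.0042] back of grey at [ 0.3671 -0.0023] front [ 0.4938 -0.0061]
```

View pics/c5.png

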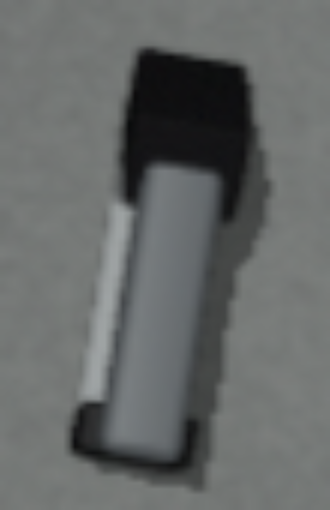

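View pics/c6.png

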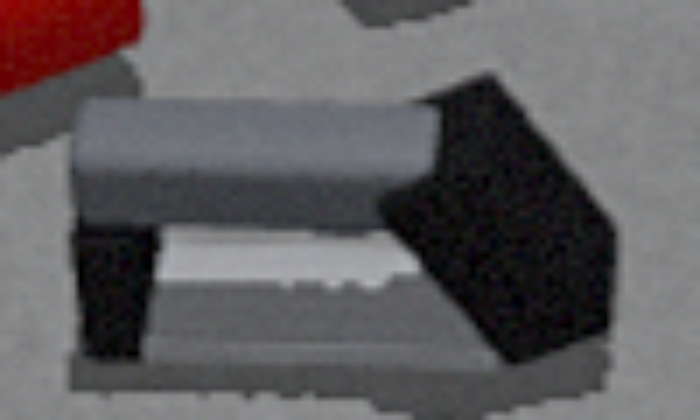

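```bash
cat > scan.py <<'E'
from st import *
def scanner(n,box=(.36,.6,-.1,.1),dz=0):
    z=np.load('last_%s.npz'%n); im,d=z['im'].astype(int),z['d']; P=cloud(n,d)
    M=(P[...,2]>.05+dz)&(P[...,2]<.1+dz)&(P[...,0]>box[0])&(P[...,0]<box[1])&(P[...,1]>box[2])&(P[...,1]<box[3])&(im.max(2)-im.min(2)<35)
    k,l,st_,ce=cv2.connectedComponentsWithStats(M.astype(np.uint8)); M=l==1+np.argmax(st_[1:,4])
    br=im.max(2); g=M&(br>65)
    k,l,st_,ce=cv2.connectedComponentsWithStats(g.astype(np.uint8)); g=l==1+np.argmax(st_[1:,4])
    g&=(P[...,2]>.072+dz); b=M&(br<=50)
    Q=P[g]; c=Q.mean(0)
    (rc,(rw,rh),ra)=cv2.minAreaRect(Q[:,:2].astype(np.float32))
    bp=cv2.boxPoints((rc,(rw,rh),ra)); e=bp[1]-bp[0]; e2=bp[2]-bp[1]
    u=e if np.linalg.norm(e)>np.linalg.norm(e2) else e2; u=u/np.linalg.norm(u); u1=np.linalg.svd(Q[:,:2]-c[:2],full_matrices=False)[2][0]
    h=P[b].mean(0)
    if u@(h-c)[:2]<0:u=-u
    if u1@u<0:u1=-u1
    L=max(rw,rh)
    print(n,'n',len(Q),'rect c',np.array(rc),'L,W',L,min(rw,rh),'yaw rect',np.degrees(np.arctan2(u[1],u[0])).round(2),'pca',np.degrees(np.arctan2(u1[1],u1[0])).round(2),'z',np.percentile(Q[:,2],[10,90]),'mean',c)
    print('  back',np.array(rc)-u*L/2,'front',np.array(rc)+u*L/2, 'origin from back(-85)',np.array(rc)-u*L/2+.085*u)
if __name__=='__main__':
    for n in('top','side'): scanner(n)
E
python3 scan.py
```

```text
top n 364 rect c [ 0.4389 -0.0011] L,W 0.06717093288898468 0.03701178357005119 yaw rect -3.39 pca -13.35 z [0.0774 0.0836] mean [ 0.4411 -0.0011  0.0806]
  back [0.4054 0.0009] front [ 0.4724 -0.0031] origin from back(-85) [ 0.4902 -0.0042]
side n 589 rect c [ 0.4183 -0.0003] L,W 0.10970336943864822 0.038327135145664215 yaw rect -6.9 pca -7.47 z [0.0762 0.0842] mean [ 0.4198 -0.0053  0.0811]
  back [0.3639 0.0063] front [ 0.4728 -0.0069] origin from back(-85) [ 0.4483 -0.0039]
```

```bash
sed -i 's/br>65/br>TH/; s/^from st import \*/from st import *\nTH=65/' scan.py; python3 - <<'E'
import scan
for th in(30,40,50):
    scan.TH=th
    for n in('top','side'): scan.scanner(n)
E
python3 - <<'E'
import numpy as np
im=np.load('last_top.npz')['im']; print(im.max(2)[242:316:5,350:376:2])
E
```

```text
top n 707 rect c [0.4176 0.0013] L,W 0.11407849937677383 0.039887599647045135 yaw rect -5.84 pca -9.84 z [0.0771 0.0835] mean [0.4175 0.0027 0.0804]
  back [0.3608 0.0071] front [ 0.4743 -0.0045] origin from back(-85) [ 0.4454 -0.0015]
side n 706 rect c [ 0.4287 -0.0002] L,W 0.12992192804813385 0.043220583349466324 yaw rect -12.16 pca -10.16 z [0.0764 0.0846] mean [ 0.4212 -0.0052  0.0814]
  back [0.3652 0.0135] front [ 0.4922 -0.0138] origin from back(-85) [ 0.4483 -0.0044]
top n 690 rect c [0.4173 0.0017] L,W 0.11282610893249512 0.03814607858657837 yaw rect -5.28 pca -9.47 z [0.0773 0.0836] mean [0.4173 0.0026 0.0805]
  back [0.3611 0.0069] front [ 0.4735 -0.0035] origin from back(-85) [ 0.4458 -0.0009]
side n 667 rect c [ 0.418 -0.002] L,W 0.11000427603721619 0.03856831416487694 yaw rect -4.77 pca -9.25 z [0.0762 0.0842] mean [ 0.4177 -0.0043  0.0811]
  back [0.3632 0.0026] front [ 0.4728 -0.0066] origin from back(-85) [ 0.4479 -0.0045]
top n 653 rect c [0.4182 0.0016] L,W 0.1110210195183754 0.037898533046245575 yaw rect -5.47 pca -9.08 z [0.0775 0.0836] mean [0.4188 0.002  0.0806
[... 455 characters left out ...]
41  14  16  17  16  16  16  16  15  17]
 [119 118 103  13  19  22  22  23  21  21  22  23  23]
 [118 118  97  17  22  67  76  63  45  30  25  21  21]
 [118 120 105  19  68 117 121 117 113 108  94  32  26]
 [118 109 160 129  93 124 120 115 111 107  78  53  71]
 [122 138 160  91 112 123 119 115 109 100  69  69  71]
 [112 157 147  85 121 122 117 113 109  88  66  69 102]
 [126 150 103  92 125 120 111 103  98  67  68  70 121]
 [ 83  89  47  58  60  61  59  58  57  62  69 100 122]
 [ 89  72  52  60  60  61  60  60  54  71  71  69 117]
 [ 12  42  58  61  59  59  60  59  57  68  67  67  67]
 [ 23  50  60  60  61  59  60  54  18  58  67  68  67]
 [ 68  67  57  38  30  30  26  18  34  68  68  68  67]]
```

```bash
cat >> scan.py <<'E'
def axis(n,box=(.36,.6,-.1,.1),dz=0,th=45,guess=-9,zt=.0785):
    z=np.load('last_%s.npz'%n); im,d=z['im'].astype(int),z['d']; P=cloud(n,d)
    M=(P[...,2]>zt+dz)&(P[...,2]<.1+dz)&(P[...,0]>box[0])&(P[...,0]<box[1])&(P[...,1]>box[2])&(P[...,1]<box[3])&(im.max(2)-im.min(2)<35)&(im.max(2)>th)
    k,l,st_,ce=cv2.connectedComponentsWithStats(M.astype(np.uint8)); Q=P[l==1+np.argmax(st_[1:,4])]
    g=np.radians(guess)
    for it in range(3):
        u=np.array([np.cos(g),np.sin(g)]);w=np.array([-u[1],u[0]]);c=Q[:,:2].mean(0)
        s=(Q[:,:2]-c)@u;t=(Q[:,:2]-c)@w; lo,hi=np.percentile(s,[1,99]); S=[];T=[];W=[]
        for a in np.arange(lo+.008,hi-.012,.006):
            m=(s>=a)&(s<a+.006)
            if m.sum()>6: S.append(a+.003);T.append((t[m].max()+t[m].min())/2);W.append(np.ptp(t[m]))
        k,b=np.polyfit(S,T,1); g+=np.arctan(k)
    u=np.array([np.cos(g),np.sin(g)]);w=np.array([-u[1],u[0]]);c=c+w*b; back=c+u*lo
    print(n,'yaw',np.degrees(g).round(2),'width',np.median(W).round(4),'back',back,'front',c+u*hi,'len',hi-lo,'origin',back+.085*u,'z',np.median(Q[:,2]),len(Q))
E
python3 - <<'E'
import scan
for n in('top','side'): scan.axis(n); scan.axis(n,zt=.076)
E
```

```text
top yaw -10.6 width 0.0281 back [0.3641 0.0127] front [ 0.471  -0.0073] len 0.10867119567937625 origin [ 0.4477 -0.0029] z 0.08107390408847825 546
top yaw -10.11 width 0.0304 back [0.3638 0.0119] front [ 0.4712 -0.0072] len 0.10909665395788204 origin [ 0.4475 -0.003 ] z 0.08068015661863126 657
side yaw -9.86 width 0.0301 back [0.3661 0.0078] front [ 0.4717 -0.0106] len 0.10718414440370772 origin [ 0.4498 -0.0068] z 0.08237272932811285 546
side yaw -9.4 width 0.0306 back [0.3651 0.0072] front [ 0.4717 -0.0104] len 0.10807146675389541 origin [ 0.449  -0.0066] z 0.08216303029566818 601
```

Emit:
servo_tool --pt "0 -0.04 0 0 0 10 0.085" --pt "0 -0.08 0 0 0 20 0.085" --pt "-0.002 -0.12 -0.03 0 0 30 0.085" --pt "-0.003 -0.15 -0.06 0 0 40 0.085" --pt "-0.003 -0.173 -0.08 0 0 43.8 0.085"

```text
t: 23.88
tool_pos: [0.4283, -0.005, 0.1841]
ee_rot: [[-0.983, 0.185, -0.0], [0.185, 0.983, 0.007], [0.002, 0.007, -1.0]]
ft_force: [-0.6, -0.3, 1.1]
gripper_width: 0.992
```

Emit:
servo_tool --pt "0 0 0 0 0 0 0.085" --pt "0 0 0 0 0 0 0.085"

```text
t: 24.12
tool_pos: [0.4285, -0.0052, 0.1846]
ee_rot: [[-0.982, 0.189, -0.0], [0.189, 0.982, 0.007], [0.001, 0.007, -1.0]]
ft_force: [0.3, 0.5, 1.4]
gripper_width: 0.997
```

```bash
python3 -c "
from scan import *
st();grab('side','s10.png');grab('top','t10.png')
axis('side');axis('side',zt=.076)
"
```

```text
t 24.12 pos [ 0.4285 -0.0052  0.1846] yyaw 79.09 z [-0.0001  0.0074 -1.    ] F [0.3 0.5 1.4] w 0.997 q6 -0.02
side yaw -9.59 width 0.0292 back [0.3654 0.0074] front [ 0.472  -0.0106] len 0.10814298012317963 origin [ 0.4492 -0.0067] z 0.08235420575925623 549
side yaw -9.41 width 0.0292 back [0.3651 0.0071] front [ 0.472  -0.0106] len 0.1083278715524539 origin [ 0.449  -0.0068] z 0.08205242544276636 603
```

View pics/s10.png

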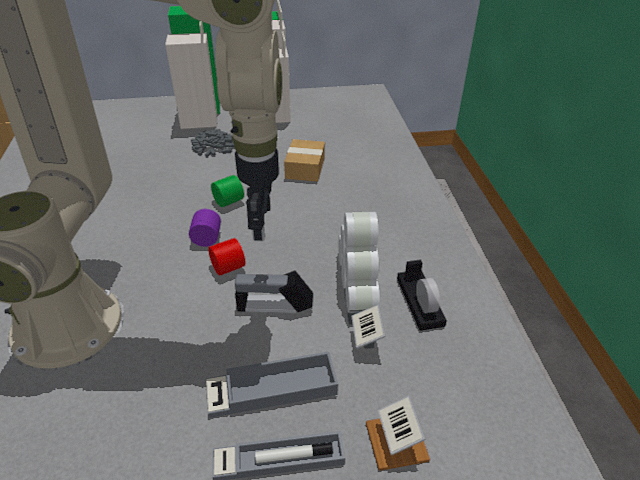

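Emit:
servo_tool --pt "0 0.003 -0.04 -0.4 0 1 0.085" --pt "0 0.003 -0.08 -0.4 0 1 0.085" --pt "0 0.003 -0.11 -0.4 0 1 0.085" --pt "0 0.003 -0.12 -0.4 0 1 0.085" --pt "0 0.003 -0.12 -0.4 0 1 0.085" --newtons 60

```text
t: 24.85
tool_pos: [0.4293, -0.0013, 0.0654]
ee_rot: [[-0.986, 0.169, 0.001], [0.169, 0.986, 0.0], [-0.001, 0.0, -1.0]]
ft_force: [-0.2, -0.9, -0.4]
gripper_width: 0.99
```

Emit:
servo_tool --pt "0 0 -0.01 0 0 0 0.085" --pt "0 0 -0.018 0 0 0 0.085" --pt "0 0 -0.018 0 0 0 0.085"

```text
t: 25.22
tool_pos: [0.4289, -0.0012, 0.047]
ee_rot: [[-0.986, 0.169, 0.0], [0.169, 0.986, 0.0], [-0.0, 0.0, -1.0]]
ft_force: [0.4, -0.4, 0.5]
gripper_width: 0.998
```

Emit:
servo_tool --pt "0 0 0 0 0 0 0.06" --pt "0 0 0 0 0 0 0.04" --pt "0 0 0 0 0 0 0.02" --pt "0 0 0 0 0 0 0.02" --pt "0 0 0 0 0 0 0.02"

```text
t: 25.85
tool_pos: [0.4292, -0.0014, 0.0474]
ee_rot: [[-0.986, 0.169, 0.001], [0.169, 0.986, 0.0], [-0.001, 0.0, -1.0]]
ft_force: [-0.3, -0.2, 4.2]
gripper_width: 0.233
```

Emit:
servo_tool --pt "0 0 0 0 0 0 0.02" --pt "0 0 0.01 0 0 0 0.02" --pt "0 0 0.03 0 0 0 0.02" --pt "0 0 0.06 0 0 0 0.02" --pt "0 0 0.08 0 0 0 0.02"

```text
t: 26.48
tool_pos: [0.4297, -0.0014, 0.1291]
ee_rot: [[-0.986, 0.169, 0.002], [0.169, 0.986, -0.0], [-0.002, 0.0, -1.0]]
ft_force: [0.1, 0.1, 0.1]
gripper_width: 0.233
```

Emit:
servo_tool --pt "-0.02 -0.03 0.03 0 0 2 0.02" --pt "-0.04 -0.08 0.05 0 0 4 0.02" --pt "-0.04 -0.13 0.07 0 0 7 0.02" --pt "-0.04 -0.19 0.08 0 0 10 0.02" --pt "-0.04 -0.25 0.08 0 0 12.2 0.02"

```text
t: 27.1
tool_pos: [0.3899, -0.2537, 0.211]
ee_rot: [[-0.999, -0.044, 0.005], [-0.045, 0.999, -0.001], [-0.005, -0.002, -1.0]]
ft_force: [1.6, 1.2, 0.8]
gripper_width: 0.231
```

Emit:
servo_tool --pt "0 0 0 0 0 0 0.02" --pt "0 0 0 0 0 0 0.02"

```text
t: 27.35
tool_pos: [0.3895, -0.2533, 0.2111]
ee_rot: [[-0.999, -0.043, 0.004], [-0.043, 0.999, -0.001], [-0.004, -0.001, -1.0]]
ft_force: [0.1, 0.3, -0.4]
gripper_width: 0.236
```

```bash
python3 -c "
from scan import *
st();grab('side','s11.png');grab('top','t11.png')
"
```

```text
t 27.35 pos [ 0.3895 -0.2533  0.2111] yyaw 92.49 z [ 0.0044 -0.0006 -1.    ] F [ 0.1  0.3 -0.4] w 0.236 q6 -0.79
```

View pics/s11.png

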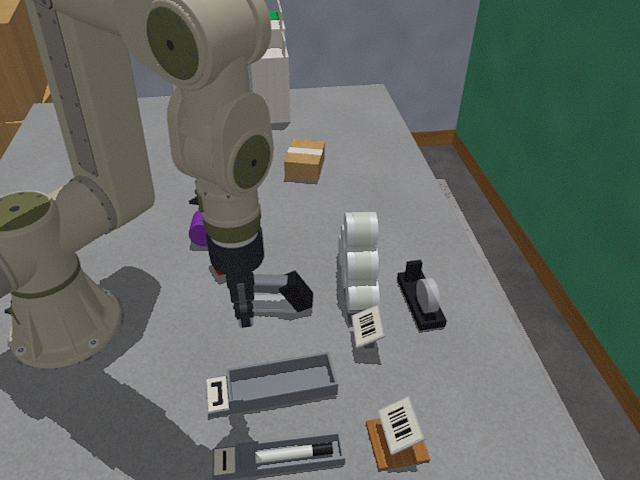

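View pics/t11.png

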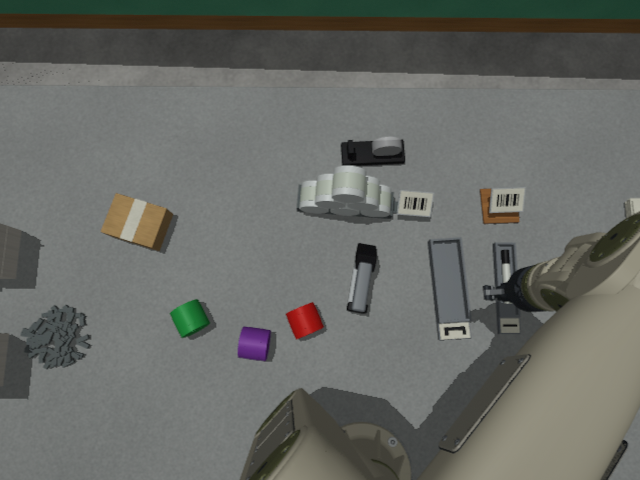

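```bash
python3 -c "
from scan import *
axis('top');axis('top',zt=.076);
print(proj('top',[.4283,-.0015,.067]),proj('side',[.4283,-.0015,.067]),proj('top',[.3895,-.2533,.2111]))
import cv2
a=cv2.imread('pics/t11.png')[235:340,335:530];cv2.imwrite('pics/c7.png',cv2.resize(a,None,fx=4,fy=4))
"
```

```text
top yaw -9.96 width 0.0283 back [0.3639 0.0118] front [ 0.4713 -0.0071] len 0.10899024467127799 origin [ 0.4476 -0.0029] z 0.08123913935716898 575
top yaw -10.32 width 0.0298 back [0.3635 0.0123] front [ 0.4712 -0.0073] len 0.1095368462922105 origin [ 0.4471 -0.0029] z 0.08100751931287231 653
[362.324  281.8247] [266.2596 283.6062] [494.2709 295.0774]
```

View pics/c7.png

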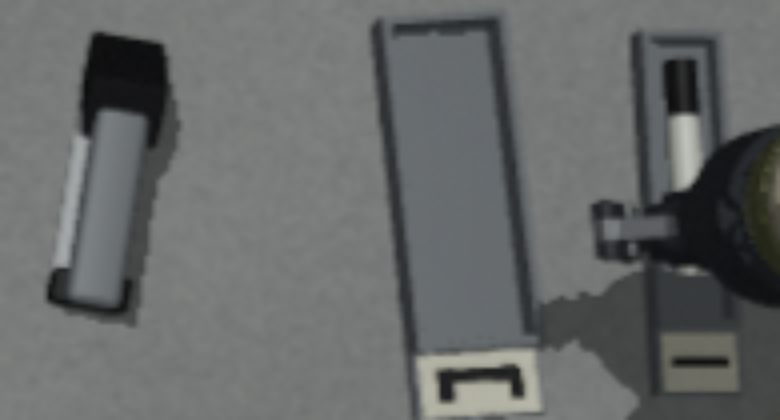

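Emit:
servo_tool --pt "0.01 0.06 0 0 0 -5 0.085" --pt "0.02 0.12 0 0 0 -10 0.085" --pt "0.03 0.18 0 0 0 -12.5 0.085" --pt "0.039 0.23 -0.03 0 0 -12.5 0.085" --pt "0.039 0.251 -0.06 0 0 -12.5 0.085"

```text
t: 28.08
tool_pos: [0.4284, 0.0027, 0.151]
ee_rot: [[-0.986, 0.166, 0.006], [0.166, 0.986, -0.002], [-0.006, -0.001, -1.0]]
ft_force: [0.4, -0.0, 0.1]
gripper_width: 0.993
```

Emit:
servo_tool --pt "0 0 -0.03 0 0 0 0.085" --pt "0 0 -0.06 0 0 0 0.085" --pt "0 0 -0.085 0 0 0 0.085" --pt "0 0 -0.085 0 0 0 0.085"

```text
t: 28.58
tool_pos: [0.4259, 0.0044, 0.0648]
ee_rot: [[-0.987, 0.163, 0.002], [0.163, 0.987, -0.001], [-0.002, -0.0, -1.0]]
ft_force: [0.4, 0.8, 1.0]
gripper_width: 0.994
```

```bash
python3 -c "
from scan import *
st();grab('side','s12.png');grab('top','t12.png')
a=cv2.imread('pics/s12.png')[170:330,180:340];b=cv2.imread('pics/t12.png')[220:330,310:430]
cv2.imwrite('pics/c8.png',np.hstack([cv2.resize(a,(400,400)),cv2.resize(b,(400,400))]))
"
```

```text
t 28.57 pos [0.4259 0.0044 0.0648] yyaw 80.6 z [ 0.002  -0.0007 -1.    ] F [0.4 0.8 1. ] w 0.994 q6 -0.01
```

View pics/c8.png

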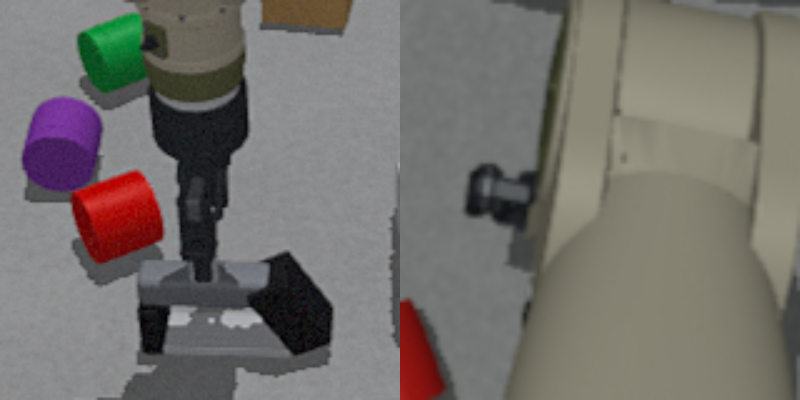

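Emit:
servo_tool --pt "0.002 -0.006 -0.01 0 0 -0.5 0.085" --pt "0.002 -0.006 -0.017 0 0 -0.5 0.085" --pt "0.002 -0.006 -0.017 0 0 -0.5 0.085" --pt "0.002 -0.006 -0.017 0 0 -0.5 0.06" --pt "0.002 -0.006 -0.017 0 0 -0.5 0.045"

```text
t: 29.3
tool_pos: [0.4305, -0.0026, 0.0499]
ee_rot: [[-0.985, 0.173, 0.007], [0.173, 0.985, -0.002], [-0.007, -0.0, -1.0]]
ft_force: [-0.5, -0.7, 0.2]
gripper_width: 0.6
```

Emit:
servo_tool --pt "0 0 0 0 0 0 0.03" --pt "0 0 0 0 0 0 0.03" --pt "0 0 0 0 0 0 0.03"

```text
t: 29.68
tool_pos: [0.4305, -0.0025, 0.05]
ee_rot: [[-0.985, 0.173, 0.007], [0.173, 0.985, -0.002], [-0.007, -0.0, -1.0]]
ft_force: [0.1, 0.3, -0.2]
gripper_width: 0.35
```

```bash
python3 -c "
from scan import *
st();grab('side','s13.png');grab('top','t12.png')
a=cv2.imread('pics/s13.png')[200:330,200:330];
cv2.imwrite('pics/c9.png',cv2.resize(a,(600,600)))
"
```

```text
t 29.68 pos [ 0.4305 -0.0025  0.05  ] yyaw 80.05 z [ 0.0067 -0.0016 -1.    ] F [ 0.1  0.3 -0.2] w 0.35 q6 -0.02
```

View pics/c9.png

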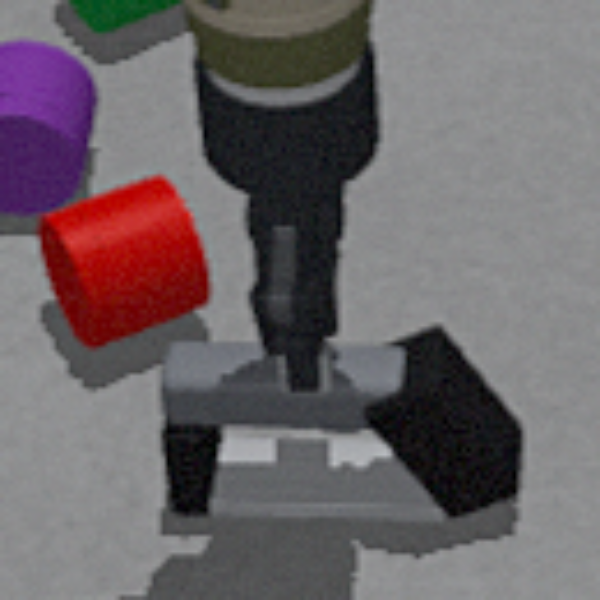

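```bash
python3 -c "
from scan import *
P=cloud('side',np.load('last_side.npz')['d'])
im=np.load('last_side.npz')['im']
for v in range(262,300,2): print(v,[ (round(float(P[v,u,1])*1000),round(float(P[v,u,2])*1000),int(im[v,u].max())) for u in (252,258,263,266,269,274,280)])
for p in ([.43,-.019,.05],[.43,.014,.05],[.43,-.019,.063],[.43,.014,.063]): print(proj('side',p))
"
```

```text
262 [(140, 3, 149), (-60, 185, 50), (-63, 186, 41), (-67, 190, 33), (-32, 157, 34), (138, -1, 149), (133, 2, 142)]
264 [(132, 4, 148), (-63, 182, 70), (-66, 184, 48), (-68, 185, 40), (-28, 148, 45), (127, 2, 147), (128, 0, 143)]
266 [(126, 3, 149), (-66, 180, 59), (-71, 184, 37), (-70, 182, 41), (-28, 142, 34), (121, 1, 152), (121, 0, 138)]
268 [(120, 3, 145), (-63, 172, 40), (-66, 174, 50), (-65, 172, 32), (-48, 155, 36), (119, -3, 150), (114, 0, 141)]
270 [(114, 2, 141), (-57, 161, 25), (-58, 161, 30), (-62, 164, 30), (-49, 151, 41), (108, 1, 154), (104, 2, 144)]
272 [(113, -4, 138), (-57, 156, 23), (-60, 158, 24), (-57, 154, 27), (-51, 147, 23), (104, -2, 150), (99, 1, 139)]
274 [(20, 79, 122), (-53, 147, 35), (-48, 141, 41), (-47, 139, 34), (-52, 143, 38), (94, 1, 136), (92, 2, 131)]
276 [(9, 84, 123), (-48, 136, 21), (-49, 136, 38), (-49, 135, 34), (-50, 136, 57), (4, 82, 129), (0, 85, 123)]
278 [(2, 84, 134), (3, 81, 74), (-29, 112, 31), (-30, 112, 39), (-27, 107, 90), (-4, 84, 132), (-6, 84, 126)]
280 [(-2, 82, 61), (-7, 85, 67), (-31, 107, 32), (-32, 108, 35), (-30, 105, 85),
[... 388 characters left out ...]
 70, 73), (-17, 70, 71), (-16, 69, 69), (-15, 67, 71), (-18, 68, 68), (-24, 73, 19)]
290 [(-12, 63, 74), (-15, 64, 66), (-16, 63, 74), (-17, 64, 76), (-19, 65, 74), (-19, 63, 70), (-32, 75, 22)]
292 [(42, 1, 123), (42, 0, 95), (-12, 54, 73), (-14, 54, 69), (-16, 56, 68), (-19, 58, 63), (-22, 59, 38)]
294 [(35, 3, 150), (34, 2, 139), (31, 2, 146), (33, -1, 153), (32, 0, 159), (31, -1, 142), (26, 3, 149)]
296 [(20, 12, 174), (19, 10, 178), (17, 11, 101), (13, 15, 99), (16, 10, 95), (14, 11, 172), (10, 13, 173)]
298 [(15, 10, 177), (12, 12, 184), (11, 11, 103), (11, 10, 104), (8, 12, 99), (7, 11, 173), (5, 12, 178)]
[268.0643 294.9851]
[267.0295 284.0417]
[267.7191 290.7115]
[266.6843 279.7813]
```

The side depth shows the fingertips at z≈92 mm while the reported TCP is 50 mm, so the fingers closed above the handle. I'll open, go lower and check by eye.

Emit:
servo_tool --pt "0 0 0 0 0 0 0.06" --pt "0 0 0 0 -0.4 0 0.085" --pt "-0.001 0 0 0 -0.4 0 0.085" --pt "-0.001 0 -0.01 0 -0.4 0 0.085" --pt "-0.001 0 -0.02 0 -0.4 0 0.085"

```text
t: 30.4
tool_pos: [0.4294, -0.0026, 0.0292]
ee_rot: [[-0.985, 0.173, 0.014], [0.173, 0.985, -0.002], [-0.014, 0.001, -1.0]]
ft_force: [0.1, -0.5, -0.5]
gripper_width: 0.992
```

```bash
python3 -c "
from scan import *
st();grab('side','s14.png')
a=cv2.imread('pics/s14.png')[200:330,200:330];
cv2.imwrite('pics/c10.png',cv2.resize(a,(600,600)))
P=cloud('side',np.load('last_side.npz')['d'])
im=np.load('last_side.npz')['im']
for v in range(270,318,2): print(v,[ (round(float(P[v,u,1])*1000),round(float(P[v,u,2])*1000),int(im[v,u].max())) for u in (252,258,263,266,269,274,280)])
"
```

```text
t 30.4 pos [ 0.4294 -0.0026  0.0292] yyaw 80.05 z [ 0.0135 -0.0016 -0.9999] F [ 0.1 -0.5 -0.5] w 0.992 q6 -0.02
270 [(113, 2, 140), (-68, 171, 60), (-73, 175, 25), (-68, 170, 39), (-43, 145, 38), (109, -1, 144), (103, 3, 145)]
272 [(107, 2, 138), (-68, 166, 70), (-71, 168, 28), (-72, 169, 25), (-46, 143, 26), (100, 2, 144), (100, 0, 141)]
274 [(15, 83, 132), (-68, 161, 48), (-73, 165, 26), (-74, 165, 37), (-42, 134, 81), (95, 0, 136), (90, 3, 132)]
276 [(8, 84, 131), (-71, 159, 32), (-72, 159, 36), (-74, 160, 37), (-44, 129, 61), (5, 81, 125), (0, 84, 120)]
278 [(3, 83, 88), (-74, 156, 38), (-74, 155, 39), (-74, 154, 35), (-44, 124, 53), (-4, 84, 135), (-6, 84, 127)]
280 [(-4, 84, 71), (-72, 149, 34), (-74, 150, 41), (-74, 149, 28), (-47, 122, 65), (-12, 86, 75), (-14, 86, 130)]
282 [(-7, 81, 76), (-56, 128, 39), (-61, 132, 21), (-74, 144, 30), (-57, 126, 61), (-15, 83, 69), (-19, 85, 132)]
284 [(-12, 80, 90), (-69, 135, 24), (-70, 135, 29), (-76, 140, 29), (-17, 81, 69), (-19, 81, 89), (-19, 79, 119)]
286 [(-11, 73, 73), (-71, 132, 36), (-74, 134, 44), (-78, 137, 26), (-48, 106, 79)
[... 967 characters left out ...]
10, 12, 107), (-13, 14, 100), (-11, 9, 106)]
306 [(-7, 8, 103), (-13, 12, 105), (-14, 12, 105), (-13, 10, 107), (-15, 11, 104), (-16, 11, 104), (-18, 11, 101)]
308 [(-15, 11, 107), (-18, 12, 99), (-21, 14, 103), (-20, 12, 100), (-21, 12, 96), (-22, 11, 101), (-22, 9, 98)]
310 [(-17, 6, 109), (-22, 9, 115), (-24, 10, 112), (-24, 9, 116), (-21, 5, 116), (-26, 9, 113), (-23, 3, 114)]
312 [(-18, 0, 81), (-17, -2, 85), (-24, 4, 90), (-20, -2, 91), (-20, -3, 83), (-26, 3, 87), (-26, 0, 103)]
314 [(-24, 1, 82), (-23, -2, 79), (-25, -1, 88), (-29, 2, 87), (-29, 1, 86), (-29, -1, 87), (-32, 1, 81)]
316 [(-30, 1, 85), (-33, 3, 82), (-35, 4, 83), (-31, -2, 83), (-35, 1, 83), (-36, 1, 83), (-38, 1, 87)]
```

View pics/c10.png

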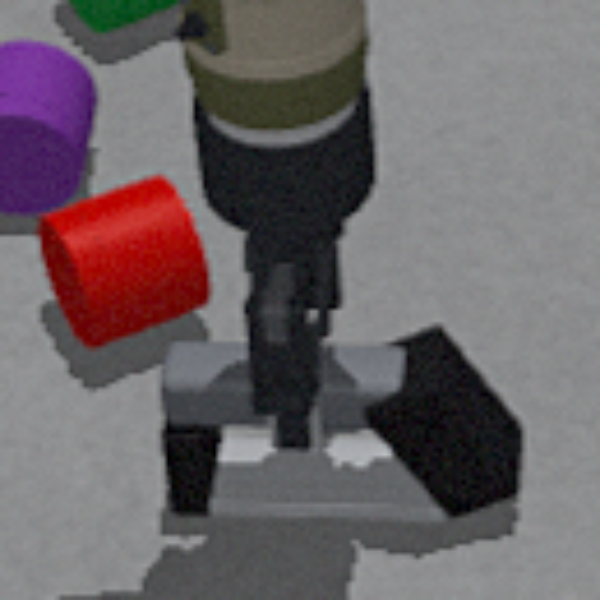

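Emit:
servo_tool --pt "0 0 -0.01 0 0.8 0 0.085" --pt "-0.001 0 -0.021 0 0.8 0 0.085" --pt "-0.001 0 -0.021 0 0.8 0 0.085"

```text
t: 30.82
tool_pos: [0.4261, -0.0021, 0.0057]
ee_rot: [[-0.985, 0.173, -0.005], [0.173, 0.985, -0.001], [0.005, -0.002, -1.0]]
ft_force: [-1.3, 0.7, 0.3]
gripper_width: 0.995
```

Emit:
servo_tool --pt "0 0 0 0 0 0 0.06" --pt "0 0 0 0 0 0 0.045" --pt "0 0 0 0 0 0 0.03" --pt "0 0 0 0 0 0 0.015" --pt "0 0 0 0 0 0 0.015"

```text
t: 31.45
tool_pos: [0.4265, -0.002, 0.006]
ee_rot: [[-0.985, 0.173, -0.004], [0.173, 0.985, -0.0], [0.004, -0.001, -1.0]]
ft_force: [0.0, 1.8, 2.9]
gripper_width: 0.368
```

```bash
python3 -c "
from scan import *
st();grab('side','s15.png')
a=cv2.imread('pics/s15.png')[200:330,200:330];
cv2.imwrite('pics/c11.png',cv2.resize(a,(600,600)))
P=cloud('side',np.load('last_side.npz')['d'])
for v in range(280,302,2): print(v,[ (round(float(P[v,u,1])*1000),round(float(P[v,u,2])*1000)) for u in (258,263,266,269,274)])
"
```

```text
t 31.45 pos [ 0.4265 -0.002   0.006 ] yyaw 80.05 z [-0.0044 -0.0005 -1.    ] F [0.  1.8 2.9] w 0.368 q6 -0.02
280 [(-67, 144), (-64, 140), (-66, 141), (-30, 105), (-12, 86)]
282 [(-63, 135), (-68, 139), (-71, 140), (-33, 102), (-14, 82)]
284 [(-63, 129), (-65, 130), (-68, 132), (-32, 96), (-20, 82)]
286 [(-60, 121), (-60, 119), (-64, 123), (-45, 102), (-21, 77)]
288 [(-55, 110), (-56, 110), (-59, 112), (-49, 101), (-22, 73)]
290 [(-50, 100), (-46, 94), (-49, 97), (-52, 98), (-20, 65)]
292 [(-45, 89), (-48, 90), (-47, 88), (-53, 93), (-22, 61)]
294 [(35, 0), (-29, 64), (-31, 66), (-25, 59), (30, 1)]
296 [(18, 11), (-29, 59), (-33, 62), (-26, 54), (15, 10)]
298 [(12, 11), (-28, 52), (-35, 58), (-27, 49), (10, 9)]
300 [(5, 12), (5, 11), (4, 11), (0, 14), (1, 11)]
```

View pics/c11.png

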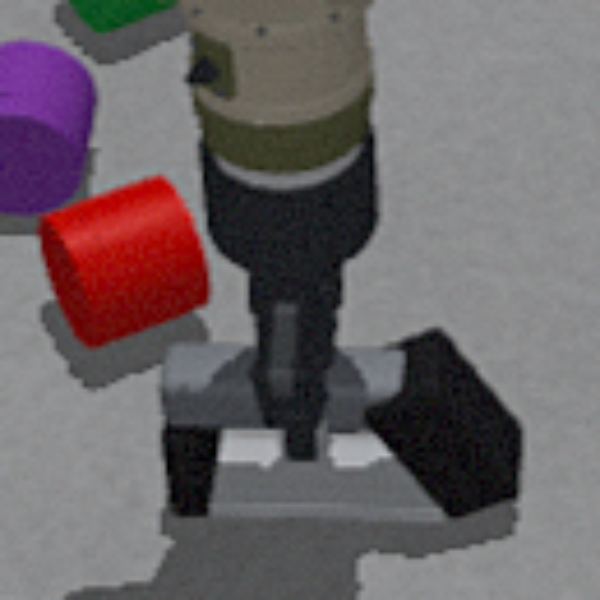

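Emit:
servo_tool --pt "0 0 0.01 0 0 0 0.015" --pt "0 0 0.04 0 0 0 0.015" --pt "0 0 0.08 0 0 0 0.015" --pt "-0.02 -0.02 0.11 0 0 0 0.015" --pt "-0.03 -0.05 0.14 0 0 3 0.015"

```text
t: 32.12
tool_pos: [0.3948, -0.0518, 0.1469]
ee_rot: [[-0.993, 0.118, -0.006], [0.118, 0.993, -0.0], [0.006, -0.001, -1.0]]
ft_force: [1.0, -1.1, -4.1]
gripper_width: 0.365
```

Emit:
servo_tool --pt "0 -0.04 0 0 0 2 0.015" --pt "0 -0.08 0 0 0 4 0.015" --pt "0 -0.12 0 0 0 6 0.015" --pt "0 -0.12 0 0 0 6 0.015"

```text
t: 32.62
tool_pos: [0.3945, -0.1742, 0.1469]
ee_rot: [[-1.0, 0.017, -0.006], [0.017, 1.0, -0.002], [0.006, -0.002, -1.0]]
ft_force: [0.7, 0.3, -4.4]
gripper_width: 0.371
```

```bash
cat > lab.py <<'E'
from st import *
def label(n,bx,zr=(.02,.1)):
    z=np.load('last_%s.npz'%n); P=cloud(n,z['d']); im=z['im'].astype(int)
    m=np.zeros((480,640),bool); m[bx[2]:bx[3],bx[0]:bx[1]]=1
    w=m&(im.min(2)>135)&(im.max(2)-im.min(2)<45)&(P[...,2]>zr[0])
    k,l,s_,ce=cv2.connectedComponentsWithStats(w.astype(np.uint8)); i=1+np.argmax(s_[1:,4])
    ct=max(cv2.findContours((l==i).astype(np.uint8),cv2.RETR_EXTERNAL,cv2.CHAIN_APPROX_NONE)[0],key=len)
    h=np.zeros((480,640),np.uint8); cv2.fillConvexPoly(h,cv2.convexHull(ct),1); hh=cv2.erode(h,np.ones((3,3)))
    Q=P[hh>0]; Q=Q[np.isfinite(Q[:,0])]
    for _ in range(4):
        A=np.c_[Q[:,:2],np.ones(len(Q))]; s=np.linalg.lstsq(A,Q[:,2],rcond=None)[0]; e=A@s-Q[:,2]; Q=Q[abs(e)<max(.004,2.5*e.std())]
    nn=np.array([-s[0],-s[1],1]);nn/=np.linalg.norm(nn)
    c0,e0,R=cam(n); pts=[]
    for u,v in cv2.convexHull(ct)[:,0]:
        e0,d0=ray(n,u,v); t=(s@np.r_[e0[:2],1]-e0[2])/(d0[2]-s[:2]@d0[:2]); pts.append(e0+t*d0)
    pts=np.array(pts); y=np.cross(nn,[-nn[0]*0+1,0,0]); y=np.cross(nn,np.cross([0,0,1],nn)); 
    xx=np.array([0,0,1])-nn*nn[2]; xx/=np.linalg.norm(xx); yy=np.cross(nn,xx)
    o=pts.mean(0); r=cv2.minAreaRect(np.c_[(pts-o)@xx,(pts-o)@yy].astype(np.float32))
    C=o+xx*r[0][0]+yy*r[0][1]
    print(n,'C',C,'size',np.array(r[1]),'rot',r[2],'tilt',np.degrees(np.arccos(nn[2])).round(2),'yaw of -n',np.degrees(np.arctan2(-nn[1],-nn[0])).round(2),len(Q))
if __name__=='__main__':
    B={'top':((396,434,188,220),(486,528,184,218)),'side':((345,390,303,352),(376,428,394,456))}
    for n in B:
        for b in B[n]: label(n,b)
E
python3 -c "
from scan import *
st();grab('side','s16.png');grab('top','t16.png')
"; python3 lab.py
```

```text
t 32.62 pos [ 0.3945 -0.1742  0.1469] yyaw 89.01 z [-0.0064 -0.0018 -1.    ] F [ 0.7  0.3 -4.4] w 0.371 q6 -0.58
top C [ 0.6198 -0.1321  0.0549] size [0.0791 0.0584] rot 89.23104858398438 tilt 29.48 yaw of -n -3.65 680
top C [ 0.6281 -0.3539  0.06  ] size [0.0787 0.0576] rot 88.23270416259766 tilt 29.87 yaw of -n 3.4 644
side C [ 0.6221 -0.1292  0.0565] size [0.0634 0.0916] rot 0.6241694092750549 tilt 29.74 yaw of -n -4.93 866
side C [ 0.6297 -0.3553  0.0614] size [0.0627 0.0821] rot 0.22603411972522736 tilt 29.84 yaw of -n 2.32 1499
```

View pics/s16.png

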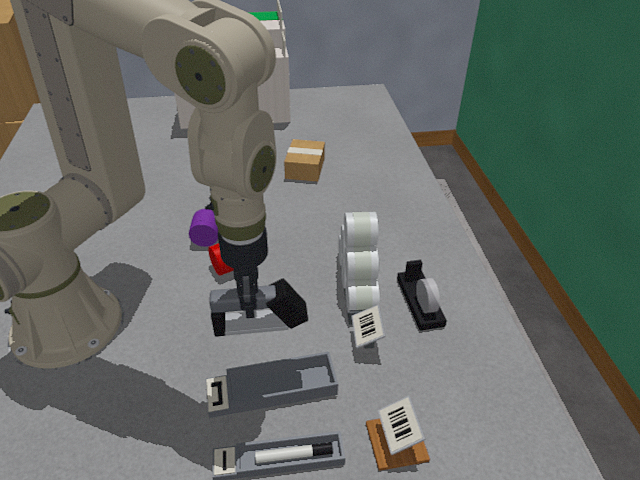

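View pics/t16.png

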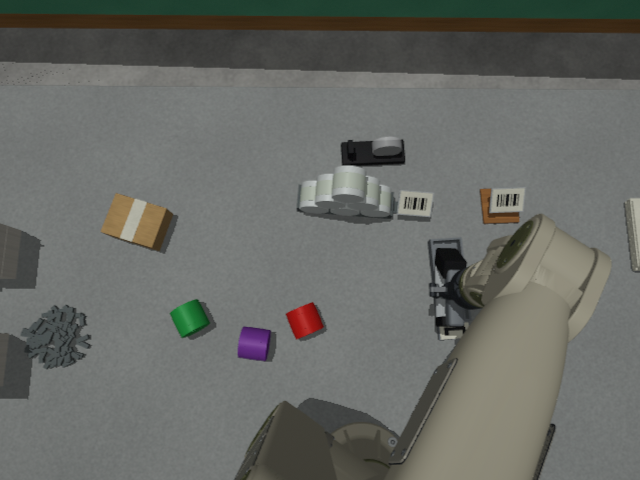

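```bash
cat > held.py <<'E'
from scan import *
def heldscan(n,box,zr,g=0):
    z=np.load('last_%s.npz'%n); im,d=z['im'].astype(int),z['d']; P=cloud(n,d); br=im.max(2)
    M=(P[...,2]>zr[0])&(P[...,2]<zr[1])&(P[...,0]>box[0])&(P[...,0]<box[1])&(P[...,1]>box[2])&(P[...,1]<box[3])&(im.max(2)-im.min(2)<25)&(br>48)
    k,l,s_,ce=cv2.connectedComponentsWithStats(M.astype(np.uint8)); 
    for i in range(1,k):
        if s_[i,4]>40:
            Q=P[l==i]; print(i,ce[i],s_[i,4],'mean',Q.mean(0),'min',np.percentile(Q,2,axis=0),'max',np.percentile(Q,98,axis=0))
    return P,M,l
E
python3 -c "
from held import *
heldscan('side',(.28,.55,-.25,-.1),(.15,.26))
a=cv2.imread('pics/s16.png')[260:350,190:330];
cv2.imwrite('pics/c12.png',cv2.resize(a,None,fx=5,fy=5))
"
```

```text
2 [298.8814 298.5085] 59 mean [ 0.4819 -0.1682  0.1885] min [ 0.4567 -0.1981  0.1621] max [ 0.4951 -0.1545  0.23  ]
9 [244.966  309.2817] 1970 mean [ 0.3873 -0.1806  0.1878] min [ 0.3335 -0.1976  0.1503] max [ 0.4428 -0.1553  0.226 ]
```

View pics/c12.png

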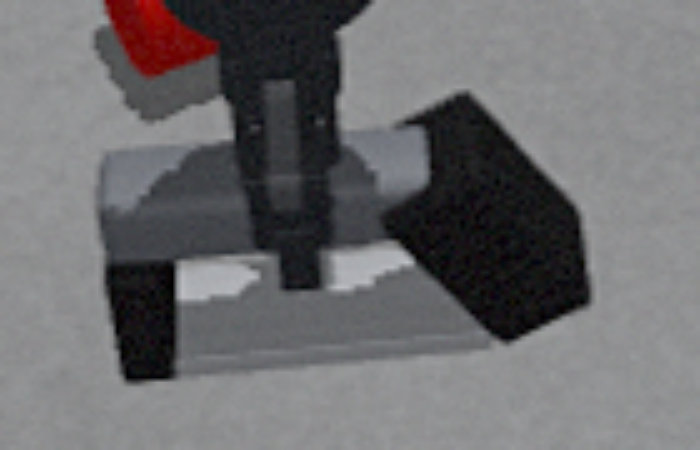

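```bash
cat >> held.py <<'E'
def pitch(n,box,o):
    # o: expected scanner origin z ; prints pitch of handle top & skid line
    z=np.load('last_%s.npz'%n); im,d=z['im'].astype(int),z['d']; P=cloud(n,d); br=im.max(2)
    B=(P[...,0]>box[0])&(P[...,0]<box[1])&(P[...,1]>box[2])&(P[...,1]<box[3])&(im.max(2)-im.min(2)<25)
    T=B&(br>65)&(P[...,2]>o+.074)&(P[...,2]<o+.092)
    T=cv2.morphologyEx(T.astype(np.uint8),cv2.MORPH_OPEN,np.ones((2,2)))>0
    Q=P[T]; 
    for _ in range(4):
        A=np.c_[Q[:,:2]-Q[:,:2].mean(0),np.ones(len(Q))]; s=np.linalg.lstsq(A,Q[:,2],rcond=None)[0]; e=A@s-Q[:,2]; Q=Q[abs(e)<max(.003,2*e.std())]
    print(n,'top n',len(Q),'dz/dx deg',np.degrees(np.arctan(s[0])).round(2),'dz/dy',np.degrees(np.arctan(s[1])).round(2),'mean z',s[2],'x',np.percentile(Q[:,0],[1,99]),'y',np.percentile(Q[:,1],[1,99]))
E
python3 -c "
from held import *
for o in(.138,.141): pitch('side',(.32,.45,-.21,-.14),o)
axis('side',box=(.30,.47,-.25,-.1),dz=.141,guess=-1)
axis('side',box=(.30,.47,-.25,-.1),dz=.141,guess=-1,zt=.07)
"
```

```text
** On entry to DLASCL parameter number  4 had an illegal value
 ** On entry to DLASCL parameter number  4 had an illegal valueTraceback (most recent call last):
  File "<string>", line 3, in <module>
    for o in(.138,.141): pitch('side',(.32,.45,-.21,-.14),o)
                         ~~~~~^^^^^^^^^^^^^^^^^^^^^^^^^^^^^^
  File "held.py", line 18, in pitch
    A=np.c_[Q[:,:2]-Q[:,:2].mean(0),np.ones(len(Q))]; s=np.linalg.lstsq(A,Q[:,2],rcond=None)[0]; e=A@s-Q[:,2]; Q=Q[abs(e)<max(.003,2*e.std())]
                                                        ~~~~~~~~~~~~~~~^^^^^^^^^^^^^^^^^^^^^
    x, resids, rank, s = _umath_linalg.lstsq(a, b, rcond,
                         ~~~~~~~~~~~~~~~~~~~^^^^^^^^^^^^^
                                             signature=signature)
                                             ^^^^^^^^^^^^^^^^^^^^
    raise LinAlgError("SVD did not converge in Linear Least Squares")
numpy.linalg.LinAlgError: SVD did not converge in Linear Least Squares
```

```bash
python3 -c "
from held import *
P=cloud('side',np.load('last_side.npz')['d']);im=np.load('last_side.npz')['im']
for v in range(286,340,3): print(v,[tuple(np.round(P[v,u]*1000).astype(int).tolist())+(int(im[v,u].max()),) if np.isfinite(P[v,u,0]) else None for u in (213,220,228,236,262,268,272)])
"
```

```text
286 [(307, 73, 1, 145), (323, 70, 3, 150), (341, 71, -1, 148), (360, 67, 1, 129), (420, -163, 223, 119), (430, -166, 225, 124), (436, -166, 224, 132)]
289 [(308, 62, 3, 147), (348, -160, 223, 131), (362, -163, 224, 133), (375, -166, 225, 58), (419, -174, 227, 131), (429, -171, 223, 127), (436, -174, 224, 128)]
292 [(337, -169, 226, 125), (349, -170, 225, 124), (362, -170, 224, 70), (375, -174, 226, 69), (419, -177, 223, 77), (429, -180, 225, 136), (435, -181, 225, 136)]
295 [(337, -173, 223, 131), (349, -178, 227, 136), (362, -176, 222, 67), (375, -179, 224, 70), (418, -185, 224, 68), (428, -184, 222, 133), (435, -188, 224, 134)]
298 [(337, -181, 224, 133), (348, -181, 223, 56), (362, -184, 224, 70), (375, -185, 223, 77), (418, -187, 219, 87), (428, -190, 221, 104), (434, -190, 220, 85)]
301 [(337, -188, 224, 109), (348, -189, 223, 86), (361, -189, 221, 88), (374, -188, 219, 90), (417, -190, 214, 66), (427, -191, 215, 50), (434, -197, 220, 28)]
304 [(337, -191, 221, 74), (348, -190, 217, 72), (361, -191, 217, 78), (374, -189, 213, 75), (417, -189, 206, 71), (427, -197, 214, 34), (434
[... 1075 characters left out ...]
1, 102), (413, -186, 150, 108), (424, -190, 152, 103), (431, -191, 153, 103)]
328 [(309, -55, 4, 69), (342, -197, 166, 19), (354, -187, 151, 107), (368, -189, 152, 103), (413, -195, 152, 119), (424, -197, 153, 123), (430, -196, 150, 111)]
331 [(308, -59, -1, 127), (341, -197, 158, 27), (354, -193, 151, 109), (368, -195, 152, 128), (413, -195, 144, 110), (423, -194, 141, 123), (432, -78, 2, 131)]
334 [(309, -70, 3, 131), (340, -198, 151, 12), (353, -194, 145, 106), (367, -195, 143, 117), (410, -82, 0, 147), (423, -81, -3, 152), (431, -84, 0, 145)]
337 [(309, -78, 3, 143), (323, -80, 3, 147), (339, -79, -1, 149), (356, -82, 0, 145), (410, -86, -4, 146), (422, -91, -1, 150), (430, -94, 2, 149)]
```

Emit:
servo_tool --pt "0.01 -0.05 0 0 0 1 0.015" --pt "0.02 -0.1 0 0 0 2 0.015" --pt "0.045 -0.15 0 0 0 3 0.015" --pt "0.075 -0.188 -0.003 0 0 3.6 0.015" --pt "0.097 -0.188 -0.005 0 0 3.6 0.015"

```text
t: 33.35
tool_pos: [0.4919, -0.3611, 0.1407]
ee_rot: [[-0.999, -0.046, -0.008], [-0.046, 0.999, -0.0], [0.008, -0.0, -1.0]]
ft_force: [-0.1, 1.3, -3.7]
gripper_width: 0.369
```

Emit:
servo_tool --pt "0 0 0 0 0 0 0.015" --pt "0 0 0 0 0 0 0.015"

```text
t: 33.6
tool_pos: [0.4914, -0.3596, 0.1402]
ee_rot: [[-0.999, -0.048, -0.01], [-0.048, 0.999, 0.001], [0.01, 0.001, -1.0]]
ft_force: [0.3, 0.1, -3.8]
gripper_width: 0.369
```

```bash
python3 -c "
from held import *
st();grab('side','s17.png');grab('top','t17.png');st()
"
```

```text
t 33.6 pos [ 0.4914 -0.3596  0.1402] yyaw 92.73 z [-0.0098  0.0009 -1.    ] F [ 0.3  0.1 -3.8] w 0.369 q6 -0.81
t 33.7 pos [ 0.4913 -0.36    0.1408] yyaw 92.7 z [-0.0089  0.0001 -1.    ] F [ 0.4 -0.1 -3.6] w 0.366 q6 -0.81
```

View pics/s17.png

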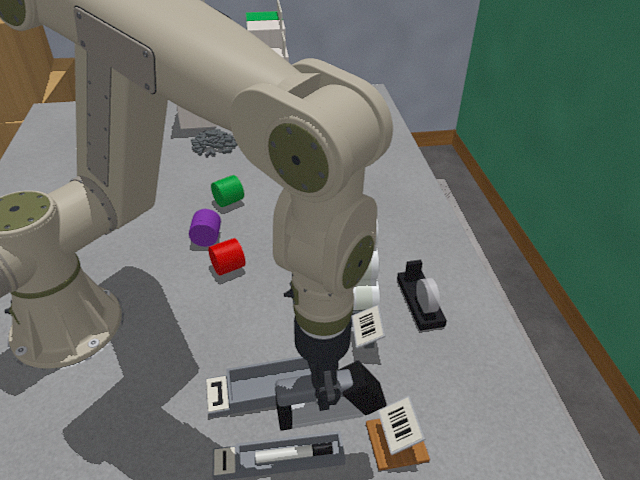

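View pics/t17.png

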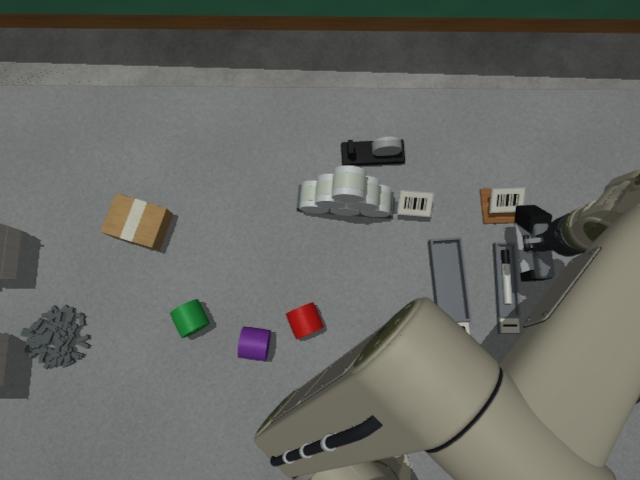

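```bash
python3 -c "
from held import *
for n in('top','side'):
    z=np.load('last_%s.npz'%n); P=cloud(n,z['d']); im=z['im'].astype(int)
    M=(im.max(2)<45)&(P[...,0]>.54)&(P[...,0]<.61)&(P[...,1]<-.3)&(P[...,1]>-.45)&(P[...,2]>.15)&(P[...,2]<.26)
    k,l,s_,ce=cv2.connectedComponentsWithStats(M.astype(np.uint8)); i=1+np.argmax(s_[1:,4]); Q=P[l==i]
    print(n,ce[i],len(Q),'lo',np.percentile(Q,1,axis=0),'hi',np.percentile(Q,99,axis=0))
    T=Q[Q[:,2]>np.percentile(Q[:,2],98)-.012]; print('  topedge',T.mean(0),np.percentile(T[:,1],[1,99]))
pitch('side',(.39,.54,-.40,-.32),.1355)
"; python3 lab.py
```

```text
top [530.7079 214.6174] 541 lo [ 0.5405 -0.3754  0.1536] hi [ 0.589  -0.3301  0.2241]
  topedge [ 0.5485 -0.3539  0.2193] [-0.3771 -0.3321]
side [366.3973 389.1723] 1120 lo [ 0.5404 -0.3814  0.1519] hi [ 0.5875 -0.3397  0.2242]
  topedge [ 0.5496 -0.3625  0.2195] [-0.3811 -0.3384]
 ** On entry to DLASCL parameter number  4 had an illegal value
 ** On entry to DLASCL parameter number  4 had an illegal value
top C [ 0.6198 -0.1321  0.0548] size [0.0584 0.0789] rot 0.3394288420677185 tilt 29.57 yaw of -n -4.78 667
top C [ 0.628  -0.354   0.0597] size [0.0785 0.0573] rot 88.5530014038086 tilt 29.32 yaw of -n 2.74 606
side C [ 0.623  -0.1188  0.0561] size [0.0632 0.1138] rot 2.249483585357666 tilt 30.07 yaw of -n -6.74 913
side C [ 0.6297 -0.3554  0.0614] size [0.0627 0.0823] rot 0.3883799910545349 tilt 29.91 yaw of -n 2.16 1508Traceback (most recent call last):
  File "<string>", line 9, in <module>
    pitch('side',(.39,.54,-.40,-.32),.1355)
    ~~~~~^^^^^^^^^^^^^^^^^^^^^^^^^^^^^^^^^^
  File "held.py", line 18, in pitch
    A=np.c_[Q[:,:2]-Q[:,:2].mean(0),np.ones(len(Q))]; s=np.linalg.lstsq(A,Q[:,2],rcond=None)[0]; e=A@s-Q[:,2]; Q=Q[abs(e)<max(.003,2*e.std())]
                                                        ~~~~~~~~~~~~~~~^^^^^^^^^^^^^^^^^^^^^
    x, resids, rank, s = _umath_linalg.lstsq(a, b, rcond,
                         ~~~~~~~~~~~~~~~~~~~^^^^^^^^^^^^^
                                             signature=signature)
                                             ^^^^^^^^^^^^^^^^^^^^
    raise LinAlgError("SVD did not converge in Linear Least Squares")
numpy.linalg.LinAlgError: SVD did not converge in Linear Least Squares
```

Emit:
servo_tool --pt "0 -0.002 0.0005 0 -0.3 -0.1 0.015" --pt "0 -0.002 0.0005 0 -0.3 -0.1 0.015" --pt "0 -0.002 0.0005 0 -0.3 -0.1 0.015" --pt "0 -0.002 0.0005 0 -0.3 -0.1 0.015" --pt "0 -0.002 0.0005 0 -0.3 -0.1 0.015"

```text
t: 34.33
tool_pos: [0.4913, -0.362, 0.1413]
ee_rot: [[-0.999, -0.045, -0.004], [-0.045, 0.999, 0.0], [0.004, 0.0, -1.0]]
ft_force: [-0.1, 0.2, -3.9]
gripper_width: 0.366
```

Emit:
servo_tool --pt "0 0 0 0 0 0 0.015" --pt "0 0 0 0 0 0 0.015" --pt "0 0 0 0 0 0 0.015" --pt "0 0 0 0 0 0 0.015" --pt "0 0 0 0 0 0 0.015"

```text
t: 34.95
tool_pos: [0.4913, -0.362, 0.1413]
ee_rot: [[-0.999, -0.045, -0.004], [-0.045, 0.999, 0.0], [0.004, 0.0, -1.0]]
ft_force: [0.6, -0.4, -3.7]
gripper_width: 0.371
```

Emit:
servo_tool --pt "0 0 0 0 0 0 0.015" --pt "0 0 0 0 0 0 0.015" --pt "0 0 0 0 0 0 0.015" --pt "0 0 0 0 0 0 0.015" --pt "0 0 0 0 0 0 0.015"

```text
t: 35.58
tool_pos: [0.4913, -0.362, 0.1413]
ee_rot: [[-0.999, -0.045, -0.004], [-0.045, 0.999, 0.0], [0.004, 0.0, -1.0]]
ft_force: [-0.1, -0.0, -3.9]
gripper_width: 0.365
```

Emit:
servo_tool --pt "0 0 0 0 0 0 0.015" --pt "0 0 0 0 0 0 0.015" --pt "0 0 0 0 0 0 0.015" --pt "0 0 0 0 0 0 0.015" --pt "0 0 0 0 0 0 0.015"

```text
t: 36.2
tool_pos: [0.4913, -0.362, 0.1413]
ee_rot: [[-0.999, -0.045, -0.004], [-0.045, 0.999, 0.0], [0.004, 0.0, -1.0]]
ft_force: [0.7, -0.0, -3.7]
gripper_width: 0.365
```

Emit:
servo_tool --pt "0 0 0 0 0 0 0.015" --pt "0 0 0 0 0 0 0.015" --pt "0 0 0 0 0 0 0.015" --pt "0 0 0 0 0 0 0.015" --pt "0 0 0 0 0 0 0.015"

```text
t: 36.83
tool_pos: [0.4913, -0.362, 0.1413]
ee_rot: [[-0.999, -0.045, -0.004], [-0.045, 0.999, 0.0], [0.004, 0.0, -1.0]]
ft_force: [-0.6, -0.3, -4.4]
gripper_width: 0.362
```

```bash
python3 -c "
from held import *
st();grab('side','s18.png');st()
a=cv2.imread('pics/s18.png')[340:470,260:440];
cv2.imwrite('pics/c13.png',cv2.resize(a,None,fx=4,fy=4))
"
```

```text
t 36.83 pos [ 0.4913 -0.362   0.1413] yyaw 92.59 z [-0.0037  0.0001 -1.    ] F [-0.6 -0.3 -4.4] w 0.362 q6 -0.81
t 36.88 pos [ 0.4913 -0.362   0.1413] yyaw 92.59 z [-0.0036  0.0001 -1.    ] F [-0.5  0.1 -2. ] w 0.368 q6 -0.81
```

View pics/c13.png

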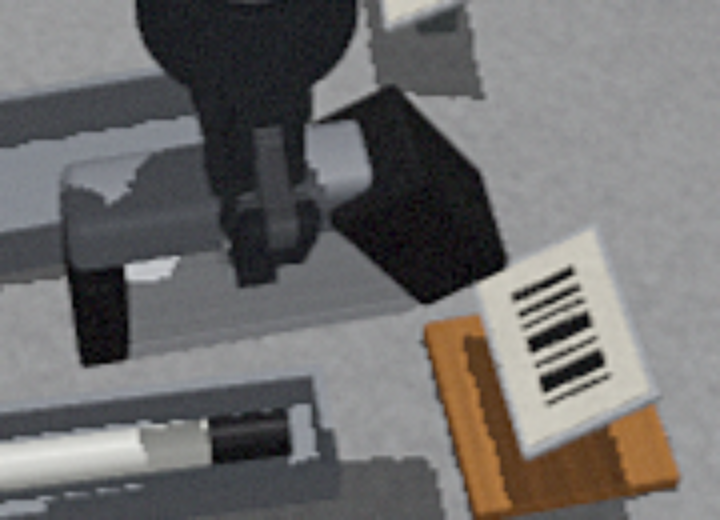

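```bash
python3 -c "
from held import *
for p in ((366.8,415.5),(386.2,405.5),(376.5,410.5)):
    e,d=ray('side',*p); print(e+d*(-.381-e[1])/d[1])
"
```

```text
[ 0.5613 -0.381   0.1423]
[ 0.5898 -0.381   0.1634]
[ 0.5756 -0.381   0.1529]
```

```bash
python3 -c "
from held import *
z=np.load('last_side.npz'); P=cloud('side',z['d']); im=z['im'].astype(int)
M=(im.max(2)<45); M[:345]=0;M[420:]=0;M[:,:342]=0;M[:,392:]=0
k,l,s_,ce=cv2.connectedComponentsWithStats(M.astype(np.uint8)); i=1+np.argmax(s_[1:,4]); m=l==i
ct=max(cv2.findContours(m.astype(np.uint8),0,1)[0],key=len); ap=cv2.approxPolyDP(ct,2.5,True)[:,0]; print(ap.tolist())
me=cv2.erode(m.astype(np.uint8),np.ones((3,3)))>0
Q=P[me]; 
S=Q[Q[:,2]<.19]; print('side face y',np.percentile(S[:,1],[5,25,50,75,95]))
# near face plane, yaw 2.6
a=np.radians(2.6); w=np.array([-np.sin(a),np.cos(a)]); t=Q[:,:2]@w; print('w',np.percentile(t,[5,25,50]), 'expected', np.array([.4913,-.362])@w+.0007-.023)
for ww in (np.percentile(t,25),np.array([.4913,-.362])@w+.0007-.023):
  for p in ap:
    e,d=ray('side',*p); s=(ww-e[:2]@w)/(d[:2]@w); X=e+d*s; u=np.array([np.cos(a),np.sin(a)]); print(p,'scanner x,z mm',((X[:2]-np.array([.4913,-.362]))@u*1000+21.7).round(1),(1000*X[2]-136.3-0).round(1))
"
```

```text
[[342, 369], [350, 370], [354, 384], [343, 392], [343, 396], [367, 415], [384, 407], [385, 402], [379, 383], [359, 362]]
side face y [-0.383  -0.382  -0.3814 -0.3804 -0.3577]
w [nan nan nan] expected -0.4062141823321411
[342 369] scanner x,z mm nan nan
[350 370] scanner x,z mm nan nan
[354 384] scanner x,z mm nan nan
[343 392] scanner x,z mm nan nan
[343 396] scanner x,z mm nan nan
[367 415] scanner x,z mm nan nan
[384 407] scanner x,z mm nan nan
[385 402] scanner x,z mm nan nan
[379 383] scanner x,z mm nan nan
[359 362] scanner x,z mm nan nan
[342 369] scanner x,z mm 47.5 134.4
[350 370] scanner x,z mm 58.9 129.3
[354 384] scanner x,z mm 66.3 94.7
[343 392] scanner x,z mm 50.9 79.2
[343 396] scanner x,z mm 51.2 69.2
[367 415] scanner x,z mm 90.9 7.5
[384 407] scanner x,z mm 116.5 22.0
[385 402] scanner x,z mm 116.9 35.3
[379 383] scanner x,z mm 103.4 87.3
[359 362] scanner x,z mm 70.8 144.3
```

```bash
python3 -c "
from held import *
def f(pts,T,yaw,zo):
  a=np.radians(yaw);u=np.array([np.cos(a),np.sin(a)]);w=np.array([-u[1],u[0]])
  T=np.array(T)
  for p in pts:
    e,d=ray('side',*p); s=((T@w-.023)-e[:2]@w)/(d[:2]@w); X=e+d*s; print(p,'x,z mm',((X[:2]-T)@u*1000).round(1),(1000*(X[2]-zo)).round(1))
a=np.radians(2.7)
print('held');f([(367,415),(384,407),(385,402),(379,383)],(.4913+.0217*np.cos(a)-.0007*np.sin(a),-.362+.0217*np.sin(a)+.0007),2.7,.1363)
im=cv2.imread('pics/s10.png').max(2); m=(im<45).astype(np.uint8); m[:265]=0;m[325:]=0;m[:,:272]=0;m[:,330:]=0
k,l,s_,ce=cv2.connectedComponentsWithStats(m);m=(l==1+np.argmax(s_[1:,4])).astype(np.uint8)
ap=cv2.approxPolyDP(max(cv2.findContours(m,0,1)[0],key=len),2,True)[:,0]
print('bench');f(ap.tolist(),(.448,-.005),-9.9,0)
"
```

```text
held
(367, 415) x,z mm 47.5 7.3
(384, 407) x,z mm 73.2 21.7
(385, 402) x,z mm 73.6 35.1
(379, 383) x,z mm 60.0 87.1
bench
[294, 271] x,z mm 42.3 128.5
[286, 274] x,z mm 25.8 119.5
[288, 283] x,z mm 29.0 93.8
[279, 290] x,z mm 9.5 72.4
[294, 308] x,z mm 39.6 18.2
[300, 311] x,z mm 52.4 9.1
[311, 306] x,z mm 76.3 26.0
[312, 293] x,z mm 78.5 66.1
```

```bash
python3 -c "
from held import *
def f(p,T,yaw,zo,wo):
  a=np.radians(yaw);u=np.array([np.cos(a),np.sin(a)]);w=np.array([-u[1],u[0]]);T=np.array(T)
  e,d=ray('side',*p); s=((T@w+wo)-e[:2]@w)/(d[:2]@w); X=e+d*s; return ((X[:2]-T)@u*1000).round(1),(1000*(X[2]-zo)).round(1)
a=np.radians(2.7); TH=(.4913+.0217*np.cos(a)-.0007*np.sin(a),-.362+.0217*np.sin(a)+.0007)
for nm,box,T,yaw,zo in (('s18.png',(270,300,395,440),TH,2.7,.1363),('s10.png',(228,255,285,320),(.448,-.005),-9.9,0),('s18.png',(335,392,345,420),TH,2.7,.1363),('s10.png',(270,330,262,322),(.448,-.005),-9.9,0)):
  im=cv2.imread('pics/'+nm).max(2).astype(np.uint8); m=(im<45).astype(np.uint8); k=np.zeros_like(m);k[box[2]:box[3],box[0]:box[1]]=1;m*=k
  n,l,s_,ce=cv2.connectedComponentsWithStats(m); i=1+np.argmax(s_[1:,4]); c=ce[i]; x0,y0,ww,hh,ar=s_[i]
  print(nm,'bbox',s_[i],'centroid',c.round(1),f(c,T,yaw,zo,-.023),'left-bottom',f((x0,y0+hh),T,yaw,zo,-.023),'right',f((x0+ww,y0+hh*.5),T,yaw,zo,-.023))
"
```

```text
s18.png bbox [276 401  16  31 313] centroid [284.5 417.8] (np.float64(-78.4), np.float64(37.7)) left-bottom (np.float64(-92.4), np.float64(3.0)) right (np.float64(-67.3), np.float64(37.7))
s10.png bbox [235 291  13  21 196] centroid [240.9 300.4] (np.float64(-73.6), np.float64(37.3)) left-bottom (np.float64(-89.9), np.float64(-0.0)) right (np.float64(-58.6), np.float64(34.6))
s18.png bbox [ 340  362   46   54 1359] centroid [364.1 390.4] (np.float64(38.9), np.float64(74.5)) left-bottom (np.float64(5.0), np.float64(17.3)) right (np.float64(72.1), np.float64(69.0))
s10.png bbox [279 271  34  41 807] centroid [297.  292.4] (np.float64(47.1), np.float64(66.7)) left-bottom (np.float64(6.6), np.float64(4.0)) right (np.float64(80.7), np.float64(70.7))
```

Emit:
servo_tool --pt "0.004 0 0 0 0 0 0.015" --pt "0.004 0 0 0 0 0 0.015" --pt "0.004 0 0 0 0 0 0.015" --pt "0.004 0 0 0 0 0 0.015" --pt "0.004 0 0 0 0 0 0.015"

```text
t: 37.5
tool_pos: [0.4952, -0.362, 0.1413]
ee_rot: [[-0.999, -0.045, -0.004], [-0.045, 0.999, 0.0], [0.004, 0.0, -1.0]]
ft_force: [0.9, 0.1, -4.2]
gripper_width: 0.362
```

Emit:
servo_tool --pt "0 0 0 0 0 0 0.015" --pt "0 0 0 0 0 0 0.015" --pt "0 0 0 0 0 0 0.015" --pt "0 0 0 0 0 0 0.015" --pt "0 0 0 0 0 0 0.015"

```text
t: 38.12
tool_pos: [0.4953, -0.362, 0.1413]
ee_rot: [[-0.999, -0.045, -0.004], [-0.045, 0.999, 0.0], [0.004, 0.0, -1.0]]
ft_force: [0.6, -0.4, -4.1]
gripper_width: 0.368
```

Emit:
servo_tool --pt "0 0 0 0 0 0 0.015" --pt "0 0 0 0 0 0 0.015" --pt "0 0 0 0 0 0 0.015" --pt "0 0 0 0 0 0 0.015" --pt "0 0 0 0 0 0 0.015"

```text
t: 38.75
tool_pos: [0.4953, -0.362, 0.1413]
ee_rot: [[-0.999, -0.045, -0.004], [-0.045, 0.999, 0.0], [0.004, 0.0, -1.0]]
ft_force: [0.1, 0.3, -3.6]
gripper_width: 0.366
```

Emit:
servo_tool --pt "0 0 0 0 0 0 0.015" --pt "0 0 0 0 0 0 0.015" --pt "0 0 0 0 0 0 0.015" --pt "0 0 0 0 0 0 0.015" --pt "0 0 0 0 0 0 0.015"

```text
t: 39.38
tool_pos: [0.4953, -0.362, 0.1413]
ee_rot: [[-0.999, -0.045, -0.004], [-0.045, 0.999, 0.0], [0.004, 0.0, -1.0]]
ft_force: [0.0, 0.9, -3.4]
gripper_width: 0.368
```

Emit:
servo_tool --pt "0 0 0 0 0 0 0.015" --pt "0 0 0 0 0 0 0.015" --pt "0 0 0 0 0 0 0.015" --pt "0 0 0 0 0 0 0.015" --pt "0 0 0 0 0 0 0.015"

```text
t: 40.0
tool_pos: [0.4952, -0.362, 0.1413]
ee_rot: [[-0.999, -0.045, -0.004], [-0.045, 0.999, 0.0], [0.004, 0.0, -1.0]]
ft_force: [-0.5, 0.5, -3.6]
gripper_width: 0.366
```

Emit:
servo_tool --pt "-0.02 0.04 0.01 0 0 -1 0.015" --pt "-0.04 0.1 0.02 0 0 -3 0.015" --pt "-0.04 0.16 0.02 0 0 -5 0.015" --pt "-0.03 0.21 0.01 0 0 -7.1 0.015" --pt "-0.015 0.2395 0 0 0 -7.1 0.015"

```text
t: 40.62
tool_pos: [0.4799, -0.1202, 0.1418]
ee_rot: [[-0.997, 0.077, -0.003], [0.077, 0.997, 0.0], [0.003, 0.0, -1.0]]
ft_force: [0.5, 0.3, -4.0]
gripper_width: 0.366
```

Emit:
servo_tool --pt "0.007 0 -0.0045 0 0 0 0.015" --pt "0.007 0 -0.0045 0 0 0 0.015" --pt "0.007 0 -0.0045 0 0 0 0.015"

```text
t: 41.0
tool_pos: [0.4869, -0.1212, 0.1375]
ee_rot: [[-0.997, 0.079, -0.003], [0.079, 0.997, 0.0], [0.003, -0.0, -1.0]]
ft_force: [0.3, 0.2, -2.9]
gripper_width: 0.373
```

```bash
python3 -c "
from held import *
st();grab('side','s19.png');grab('top','t19.png');st()
for n in('top','side'):
    z=np.load('last_%s.npz'%n); P=cloud(n,z['d']); im=z['im'].astype(int)
    M=(im.max(2)<45)&(P[...,0]>.53)&(P[...,0]<.61)&(P[...,1]<-.06)&(P[...,1]>-.2)&(P[...,2]>.145)&(P[...,2]<.25)
    k,l,s_,ce=cv2.connectedComponentsWithStats(M.astype(np.uint8)); i=1+np.argmax(s_[1:,4]); Q=P[l==i]
    print(n,ce[i],len(Q),'lo',np.percentile(Q,1,axis=0),'hi',np.percentile(Q,99,axis=0))
    T=Q[Q[:,2]>np.percentile(Q[:,2],98)-.012]; print('  topedge',T.mean(0),np.percentile(T[:,1],[1,99]))
"; python3 lab.py
```

```text
t 41.0 pos [ 0.4869 -0.1212  0.1375] yyaw 85.48 z [-0.0027  0.0001 -1.    ] F [ 0.3  0.2 -2.9] w 0.373 q6 -0.32
t 41.1 pos [ 0.4868 -0.1213  0.1375] yyaw 85.46 z [-0.0025  0.0002 -1.    ] F [ 0.2  0.9 -4.1] w 0.368 q6 -0.32
top [420.9235 215.5779] 353 lo [ 0.5309 -0.145   0.154 ] hi [ 0.5845 -0.101   0.2213]
  topedge [ 0.5438 -0.113   0.2157] [-0.1314 -0.1019]
side [336.5854 283.4745] 902 lo [ 0.5312 -0.1523  0.1469] hi [ 0.5821 -0.1095  0.2217]
  topedge [ 0.5438 -0.1325  0.2165] [-0.1516 -0.1079]
top C [ 0.6198 -0.1325  0.0549] size [0.0579 0.0782] rot 0.5342956185340881 tilt 29.51 yaw of -n -4.98 525Traceback (most recent call last):
  File "lab.py", line 24, in <module>
    for b in B[n]: label(n,b)
                   ~~~~~^^^^^
  File "lab.py", line 6, in label
    k,l,s_,ce=cv2.connectedComponentsWithStats(w.astype(np.uint8)); i=1+np.argmax(s_[1:,4])
                                                                        ~~~~~~~~~^^^^^^^^^^
    return _wrapfunc(a, 'argmax', axis=axis, out=out, **kwds)
    return bound(*args, **kwds)
ValueError: attempt to get argmax of an empty sequence
```

View pics/s19.png

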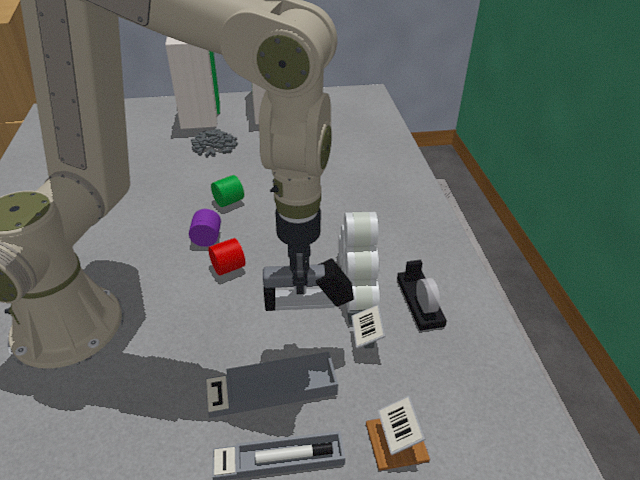

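View pics/t19.png

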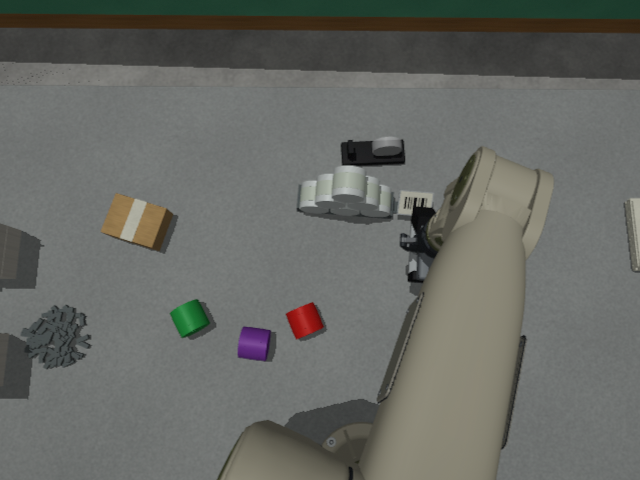

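Emit:
servo_tool --pt "0 -0.001 -0.001 0 0 0 0.015" --pt "0 -0.001 -0.001 0 0 0 0.015" --pt "0 -0.001 -0.001 0 0 0 0.015" --pt "0 -0.001 -0.001 0 0 0 0.015" --pt "0 -0.001 -0.001 0 0 0 0.015"

```text
t: 41.72
tool_pos: [0.4869, -0.1222, 0.1365]
ee_rot: [[-0.997, 0.079, -0.002], [0.079, 0.997, 0.0], [0.002, 0.0, -1.0]]
ft_force: [-0.8, 0.4, -3.7]
gripper_width: 0.367
```

Emit:
servo_tool --pt "0 0 0 0 0 0 0.015" --pt "0 0 0 0 0 0 0.015" --pt "0 0 0 0 0 0 0.015" --pt "0 0 0 0 0 0 0.015" --pt "0 0 0 0 0 0 0.015"

```text
t: 42.35
tool_pos: [0.4868, -0.1222, 0.1365]
ee_rot: [[-0.997, 0.079, -0.003], [0.079, 0.997, 0.0], [0.003, 0.0, -1.0]]
ft_force: [0.4, -0.8, -3.3]
gripper_width: 0.37
```

Emit:
servo_tool --pt "0 0 0 0 0 0 0.015" --pt "0 0 0 0 0 0 0.015" --pt "0 0 0 0 0 0 0.015" --pt "0 0 0 0 0 0 0.015" --pt "0 0 0 0 0 0 0.015"

```text
t: 42.98
tool_pos: [0.4869, -0.1222, 0.1365]
ee_rot: [[-0.997, 0.079, -0.003], [0.079, 0.997, 0.0], [0.003, -0.0, -1.0]]
ft_force: [0.1, -0.1, -3.6]
gripper_width: 0.367
```

Emit:
servo_tool --pt "0 0 0 0 0 0 0.015" --pt "0 0 0 0 0 0 0.015" --pt "0 0 0 0 0 0 0.015" --pt "0 0 0 0 0 0 0.015" --pt "0 0 0 0 0 0 0.015"

```text
t: 43.6
tool_pos: [0.4869, -0.1222, 0.1365]
ee_rot: [[-0.997, 0.079, -0.002], [0.079, 0.997, 0.0], [0.002, -0.0, -1.0]]
ft_force: [0.0, -0.2, -4.1]
gripper_width: 0.371
```

Emit:
servo_tool --pt "0 0 0 0 0 0 0.015" --pt "0 0 0 0 0 0 0.015" --pt "0 0 0 0 0 0 0.015" --pt "0 0 0 0 0 0 0.015" --pt "0 0 0 0 0 0 0.015"

```text
t: 44.22
tool_pos: [0.4869, -0.1222, 0.1365]
ee_rot: [[-0.997, 0.079, -0.003], [0.079, 0.997, 0.0], [0.003, -0.0, -1.0]]
ft_force: [0.9, 0.5, -4.0]
gripper_width: 0.367
```

```bash
python3 -c "
from held import *
st();grab('side','s20.png')
def f(p,T,yaw,zo,wo):
  a=np.radians(yaw);u=np.array([np.cos(a),np.sin(a)]);w=np.array([-u[1],u[0]]);T=np.array(T)
  e,d=ray('side',*p); s=((T@w+wo)-e[:2]@w)/(d[:2]@w); X=e+d*s; return ((X[:2]-T)@u*1000).round(1),(1000*(X[2]-zo)).round(1)
a=np.radians(-4.4); TH=(.4868+.018*np.cos(a)-.0007*np.sin(a),-.1222+.018*np.sin(a)+.0007)
for nm,box,T,yaw,zo in (('s20.png',(255,280,282,315),TH,-4.4,.1316),('s20.png',(316,355,258,307),TH,-4.4,.1316)):
  im=cv2.imread('pics/'+nm).max(2).astype(np.uint8); m=(im<45).astype(np.uint8); k=np.zeros_like(m);k[box[2]:box[3],box[0]:box[1]]=1;m*=k
  n,l,s_,ce=cv2.connectedComponentsWithStats(m); i=1+np.argmax(s_[1:,4]); c=ce[i]; x0,y0,ww,hh,ar=s_[i]
  print(nm,'bbox',s_[i],'centroid',c.round(1),f(c,T,yaw,zo,-.023),'left-bottom',f((x0,y0+hh),T,yaw,zo,-.023),'right',f((x0+ww,y0+hh*.5),T,yaw,zo,-.023))
a=cv2.imread('pics/s20.png')[240:350,240:400];
cv2.imwrite('pics/c14.png',cv2.resize(a,None,fx=4,fy=4))
# cradle
P=cloud('side',np.load('last_side.npz')['d'])
"
```

```text
t 44.23 pos [ 0.4869 -0.1222  0.1365] yyaw 85.47 z [-0.0025  0.0002 -1.    ] F [ 0.9  0.5 -4. ] w 0.367 q6 -0.33
s20.png bbox [264 288  11  23 231] centroid [269.3 298.9] (np.float64(-72.7), np.float64(34.1)) left-bottom (np.float64(-84.3), np.float64(2.2)) right (np.float64(-62.6), np.float64(31.8))
s20.png bbox [ 316  260   38   47 1010] centroid [335.3 284.6] (np.float64(46.8), np.float64(63.6)) left-bottom (np.float64(12.2), np.float64(6.9)) right (np.float64(80.3), np.float64(64.5))
```

View pics/c14.png

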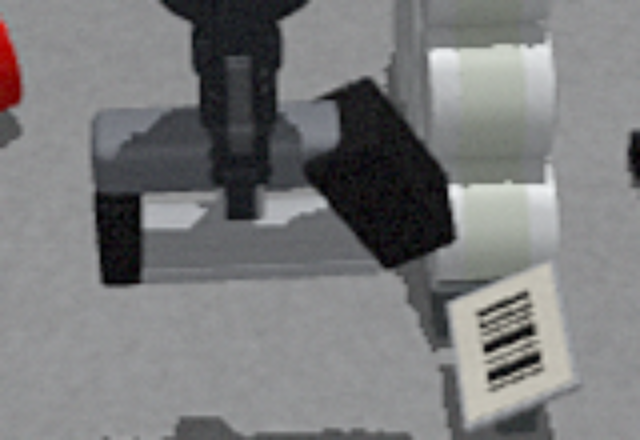

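```bash
python3 -c "
from held import *
P=cloud('side',np.load('last_side.npz')['d'])
Q=P.reshape(-1,3); Q=Q[np.isfinite(Q[:,0])]
B=Q[(Q[:,0]>.27)&(Q[:,0]<.60)&(Q[:,1]>-.31)&(Q[:,1]<-.15)]
R=B[(B[:,2]>.029)&(B[:,2]<.040)]
r=cv2.minAreaRect(R[:,:2].astype(np.float32)); print('rim',len(R),r, R[:,2].mean()); print(cv2.boxPoints(r))
print('hist z of box', np.histogram(B[:,2],bins=np.arange(-.01,.06,.005)))
F=B[(B[:,2]>.003)&(B[:,2]<.009)]; r=cv2.minAreaRect(F[:,:2].astype(np.float32)); print('floor',len(F),r)
im=cv2.imread('pics/t11.png')
a=im[230:345,420:480]; cv2.imwrite('pics/c15.png',cv2.resize(a,None,fx=5,fy=5,interpolation=cv2.INTER_CUBIC))
"
```

```text
rim 1070 ((0.4712756276130676, -0.2119835615158081), (0.26402583718299866, 0.08854147046804428), 6.827725410461426) 0.03389776598594376
[[ 0.3349 -0.1837]
 [ 0.3455 -0.2716]
 [ 0.6076 -0.2402]
 [ 0.5971 -0.1523]]
hist z of box (array([   2, 2130, 5857, 1833,  444,  983,  397,  335,  635,  365,   29,
          9,    0]), array([-0.01 , -0.005,  0.   ,  0.005,  0.01 ,  0.015,  0.02 ,  0.025,
        0.03 ,  0.035,  0.04 ,  0.045,  0.05 ,  0.055]))
floor 2916 ((0.43528851866722107, -0.2297218143939972), (0.15926529467105865, 0.3289256691932678), 89.93780517578125)
```

View pics/c15.png

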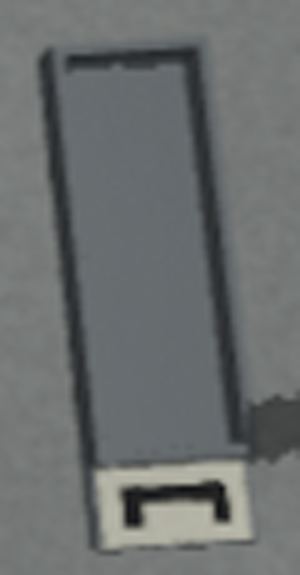

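```bash
python3 -c "
from held import *
P=cloud('side',np.load('last_side.npz')['d'])
# rim by local edges: for pixel columns, print z/y profile
im=np.load('last_side.npz')['im']
for u in (245,270,295,320):
    print(u,[(v,)+tuple((P[v,u]*1000).round().astype(int).tolist()) for v in range(352,412,2) if np.isfinite(P[v,u,0])])
a=cv2.imread('pics/s20.png')[340:425,195:350];
cv2.imwrite('pics/c16.png',cv2.resize(a,None,fx=5,fy=5,interpolation=cv2.INTER_CUBIC))
"
```

```text
245 [(352, 373, -122, -2), (354, 373, -129, 1), (356, 373, -134, 0), (358, 373, -140, 2), (360, 373, -145, 2), (362, 372, -149, 0), (364, 372, -155, 3), (366, 374, -185, 36), (368, 374, -187, 32), (370, 373, -186, 25), (372, 373, -185, 18), (374, 372, -186, 12), (376, 372, -185, 5), (378, 371, -189, 4), (380, 371, -195, 6), (382, 371, -199, 6), (384, 371, -204, 6), (386, 371, -208, 5), (388, 371, -211, 4), (390, 370, -217, 5), (392, 370, -222, 6), (394, 370, -226, 6), (396, 370, -231, 7), (398, 372, -255, 37), (400, 372, -259, 37), (402, 371, -258, 29), (404, 371, -259, 24), (406, 370, -259, 17), (408, 369, -259, 11), (410, 369, -258, 4)]
270 [(352, 424, -130, 0), (354, 423, -134, -1), (356, 423, -140, 0), (358, 422, -145, -1), (360, 422, -150, 0), (362, 422, -181, 35), (364, 421, -183, 31), (366, 421, -186, 28), (368, 421, -185, 22), (370, 420, -184, 13), (372, 420, -184, 7), (374, 420, -187, 5), (376, 419, -190, 2), (378, 419, -196, 5), (380, 419, -198, 1), (382, 418, -207, 7), (384, 418, -211, 6), (386, 418, -216, 7), (388, 418, -220, 7), (390, 417, -223, 5), (392, 417, -228, 6), 
[... 789 characters left out ...]
 -260, 1), (408, 460, -264, 0), (410, 460, -269, 1)]
320 [(352, 524, -143, -1), (354, 519, -175, 34), (356, 519, -179, 33), (358, 519, -177, 25), (360, 520, -174, 14), (362, 519, -176, 11), (364, 519, -177, 5), (366, 519, -181, 4), (368, 518, -187, 6), (370, 517, -191, 5), (372, 516, -199, 10), (374, 515, -203, 9), (376, 515, -204, 4), (378, 515, -210, 5), (380, 514, -215, 7), (382, 513, -218, 5), (384, 513, -223, 5), (386, 509, -247, 34), (388, 509, -249, 31), (390, 509, -247, 22), (392, 509, -248, 17), (394, 509, -249, 13), (396, 509, -248, 4), (398, 509, -250, 1), (400, 508, -255, 1), (402, 508, -259, 2), (404, 507, -264, 3), (406, 506, -267, 2), (408, 506, -270, -1), (410, 505, -275, 1)]
```

View pics/c16.png

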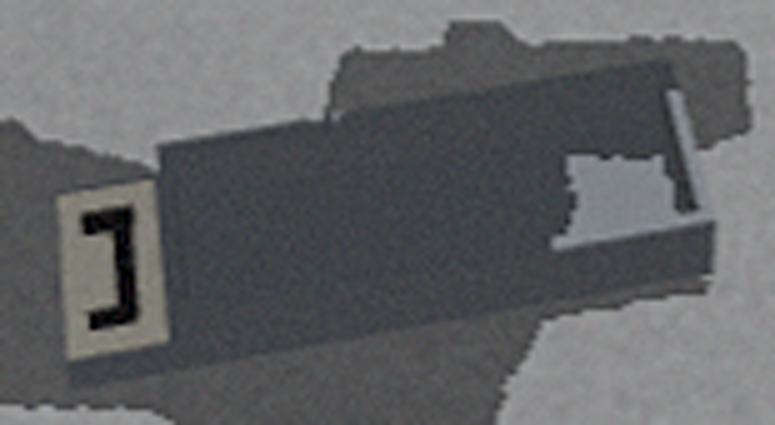

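```bash
python3 -c "
from held import *
for p in ((337.4,384.4),(328.6,353),(227,369.6),(229,408),(206.5,378)): print('side',p,onplane('side',*p,.034))
for p in ((428.4,240.4),(461,238),(469.4,321),(438.4,323),(440,340),(471,338)): print('top',p,onplane('top',*p,.034))
"
```

```text
side (337.4, 384.4) [ 0.5414 -0.2475  0.034 ]
side (328.6, 353) [ 0.5363 -0.1747  0.034 ]
side (227, 369.6) [ 0.3401 -0.1869  0.034 ]
side (229, 408) [ 0.3428 -0.2696  0.034 ]
side (206.5, 378) [ 0.3021 -0.2006  0.034 ]
top (428.4, 240.4) [ 0.5318 -0.1658  0.034 ]
top (461, 238) [ 0.5381 -0.2451  0.034 ]
top (469.4, 321) [ 0.3403 -0.2548  0.034 ]
top (438.4, 323) [ 0.3355 -0.1817  0.034 ]
top (440, 340) [ 0.2966 -0.1838  0.034 ]
top (471, 338) [ 0.3013 -0.2564  0.034 ]
```

Emit:
servo_tool --pt "-0.03 -0.02 0.01 0 0 2 0.015" --pt "-0.05 -0.05 0.01 0 0 4 0.015" --pt "-0.0664 -0.08 0 0 0 6 0.015" --pt "-0.0664 -0.0936 -0.02 0 0 8.4 0.015" --pt "-0.0664 -0.0936 -0.04 0 0 8.4 0.015"

```text
t: 44.9
tool_pos: [0.4207, -0.2174, 0.0964]
ee_rot: [[-0.998, -0.066, -0.001], [-0.066, 0.998, -0.001], [0.001, -0.001, -1.0]]
ft_force: [-0.1, 0.4, -3.7]
gripper_width: 0.369
```

Emit:
servo_tool --pt "0 0 0 0 0 0 0.015" --pt "0 0 0 0 0 0 0.015"

```text
t: 45.15
tool_pos: [0.421, -0.2176, 0.097]
ee_rot: [[-0.998, -0.066, -0.001], [-0.066, 0.998, -0.002], [0.001, -0.002, -1.0]]
ft_force: [-0.1, 0.3, -3.4]
gripper_width: 0.366
```

```bash
python3 -c "
from held import *
st();grab('side','s21.png');grab('top','t21.png')
a=cv2.imread('pics/s21.png')[290:430,190:360];b=cv2.imread('pics/t21.png')[220:350,410:530]
cv2.imwrite('pics/c17.png',np.hstack([cv2.resize(a,(425,350)),cv2.resize(b,(323,350))]))
"
```

```text
t 45.15 pos [ 0.421  -0.2176  0.097 ] yyaw 93.77 z [-0.0007 -0.0018 -1.    ] F [-0.1  0.3 -3.4] w 0.366 q6 -0.71
```

View pics/c17.png

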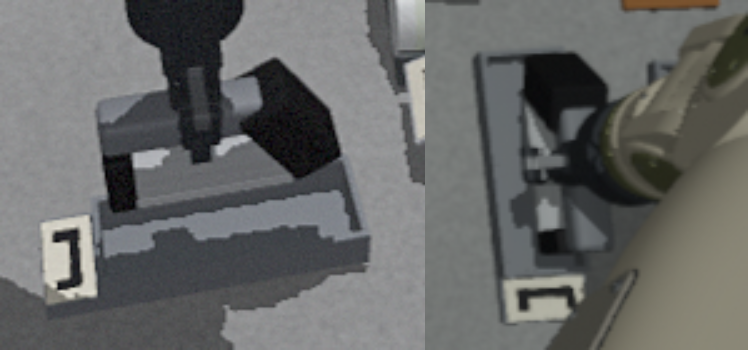

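Emit:
servo_tool --pt "-0.0005 0.0018 -0.025 0 0 0 0.015" --pt "-0.0005 0.0018 -0.045 0 0 0 0.015" --pt "-0.0005 0.0018 -0.055 0 0 0 0.015" --pt "-0.0005 0.0018 -0.055 0 0 0 0.015"

```text
t: 45.75
tool_pos: [0.4208, -0.2156, 0.0423]
ee_rot: [[-0.998, -0.066, -0.0], [-0.066, 0.998, -0.002], [0.001, -0.002, -1.0]]
ft_force: [0.4, 0.2, -3.5]
gripper_width: 0.364
```

```bash
python3 -c "
from held import *
st();grab('side','s22.png')
a=cv2.imread('pics/s22.png')[310:430,195:355]
cv2.imwrite('pics/c18.png',cv2.resize(a,None,fx=4,fy=4))
P=cloud('side',np.load('last_side.npz')['d'])
for u in (230,237,245,290,300):
    print(u,[(v,)+tuple((P[v,u]*1000).round().astype(int).tolist()) for v in range(338,402,3) if np.isfinite(P[v,u,0])])
"
```

```text
t 45.75 pos [ 0.4208 -0.2156  0.0423] yyaw 93.81 z [-0.0004 -0.002  -1.    ] F [ 0.4  0.2 -3.5] w 0.364 q6 -0.71
230 [(338, 344, -84, 1), (341, 344, -91, 0), (344, 343, -99, 0), (347, 344, -109, 2), (350, 343, -115, 1), (353, 343, -121, -1), (356, 343, -130, 0), (359, 343, -138, 2), (362, 343, -144, -1), (365, 343, -153, 3), (368, 346, -185, 35), (371, 345, -189, 32), (374, 344, -188, 21), (377, 344, -194, 19), (380, 345, -208, 30), (383, 345, -219, 37), (386, 345, -225, 35), (389, 345, -230, 34), (392, 345, -239, 37), (395, 345, -245, 37), (398, 345, -250, 35), (401, 345, -256, 34)]
237 [(338, 358, -86, 1), (341, 358, -92, -1), (344, 358, -101, 0), (347, 358, -109, 1), (350, 366, -210, 118), (353, 366, -218, 120), (356, 366, -223, 118), (359, 366, -230, 119), (362, 365, -235, 116), (365, 365, -235, 109), (368, 364, -239, 105), (371, 363, -235, 92), (374, 363, -240, 90), (377, 362, -243, 85), (380, 361, -243, 77), (383, 361, -243, 68), (386, 360, -243, 58), (389, 359, -241, 46), (392, 355, -219, 5), (395, 355, -227, 8), (398, 355, -233, 7), (401, 357, -256, 32)]
245 [(338, 375, -90, 
[... 754 characters left out ...]
7, -222, 47), (377, 456, -228, 45), (380, 455, -235, 47), (383, 456, -213, 6), (386, 456, -218, 3), (389, 455, -227, 6), (392, 453, -253, 36), (395, 453, -253, 27), (398, 453, -253, 16), (401, 452, -251, 4)]
300 [(338, 478, -205, 126), (341, 478, -210, 124), (344, 477, -216, 123), (347, 476, -224, 125), (350, 476, -230, 124), (353, 475, -234, 121), (356, 475, -235, 114), (359, 475, -235, 106), (362, 475, -234, 95), (365, 474, -237, 91), (368, 474, -235, 80), (371, 474, -236, 72), (374, 475, -225, 48), (377, 474, -231, 47), (380, 474, -234, 42), (383, 475, -216, 6), (386, 474, -222, 5), (389, 472, -249, 36), (392, 471, -251, 30), (395, 471, -250, 18), (398, 471, -250, 8), (401, 471, -251, 1)]
```

View pics/c18.png

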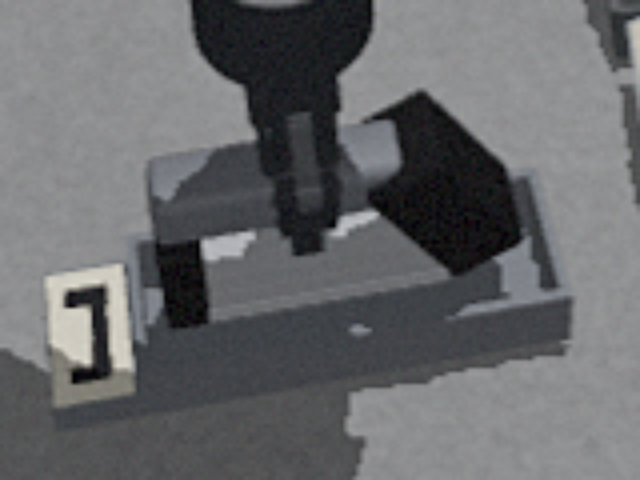

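Emit:
servo_tool --pt "0 0 -0.015 0 0 0 0.015" --pt "0 0 -0.025 0 0 0 0.015" --pt "0 0 -0.029 0 0 0 0.015" --pt "0 0 -0.03 0 0 0 0.015" --pt "0 0 -0.031 0 0 0 0.015"

```text
t: 46.42
tool_pos: [0.4214, -0.2161, 0.0119]
ee_rot: [[-0.998, -0.066, 0.001], [-0.066, 0.998, -0.003], [-0.001, -0.003, -1.0]]
ft_force: [1.2, 0.3, -3.8]
gripper_width: 0.369
```

Emit:
servo_tool --pt "0 0 -0.001 0 0 0 0.015" --pt "0 0 -0.002 0 0 0 0.015" --pt "0 0 -0.002 0 0 0 0.015"

```text
t: 46.8
tool_pos: [0.422, -0.2162, 0.011]
ee_rot: [[-0.998, -0.067, 0.002], [-0.067, 0.998, -0.003], [-0.002, -0.003, -1.0]]
ft_force: [-0.1, 2.0, 4.8]
gripper_width: 0.369
```

Resting on the cradle floor (force has risen from -3.8 to +4.8 N). Release and retreat.

Emit:
servo_tool --pt "0 0 0 0 0 0 0.04" --pt "0 0 0 0 0 0 0.06" --pt "0 0 0 0 0 0 0.085" --pt "0 0 0 0 0 0 0.085" --pt "0 0 0 0 0 0 0.085"

```text
t: 47.42
tool_pos: [0.422, -0.2163, 0.011]
ee_rot: [[-0.998, -0.066, 0.002], [-0.066, 0.998, -0.003], [-0.002, -0.003, -1.0]]
ft_force: [-0.7, -0.1, -0.1]
gripper_width: 0.999
```

Emit:
servo_tool --pt "0 0 0.03 0 0 0 0.085" --pt "0 0 0.07 0 0 0 0.085" --pt "0 0 0.12 0 0 0 0.085" --pt "-0.02 0.05 0.15 0 0 0 0.085" --pt "-0.04 0.11 0.15 0 0 0 0.085"

```text
t: 48.05
tool_pos: [0.3839, -0.1074, 0.1635]
ee_rot: [[-0.998, -0.064, 0.007], [-0.064, 0.998, -0.006], [-0.007, -0.006, -1.0]]
ft_force: [0.2, 1.2, -0.7]
gripper_width: 0.999
```

Emit:
servo_tool --pt "0 0.06 0 0 0 0 0.085" --pt "0 0.12 0 0 0 0 0.085" --pt "0 0.18 0 0 0 0 0.085" --pt "0 0.24 0 0 0 0 0.085" --pt "0 0.28 0 0 0 0 0.085"

```text
t: 48.68
tool_pos: [0.3834, 0.175, 0.1636]
ee_rot: [[-0.998, -0.066, 0.008], [-0.066, 0.998, -0.005], [-0.007, -0.006, -1.0]]
ft_force: [0.4, -0.8, 0.3]
gripper_width: 0.994
```

Emit:
servo_tool --pt "0 0.05 0 0 0 0 0.085" --pt "0 0.09 0 0 0 0 0.085" --pt "0 0.09 0 0 0 0 0.085"

```text
t: 49.05
tool_pos: [0.3831, 0.2672, 0.1634]
ee_rot: [[-0.997, -0.07, 0.008], [-0.07, 0.998, -0.005], [-0.007, -0.006, -1.0]]
ft_force: [0.4, -0.7, 0.3]
gripper_width: 0.993
```

```bash
python3 -c "
from held import *
st();grab('side','s23.png');grab('top','t23.png')
held('side',.148,.21,(.57,.70,-.03,.1),120)
held('top',.148,.21,(.57,.70,-.03,.1),120)
held('top',.085,.14,(.57,.70,-.06,.016),100)
held('top',.085,.14,(.57,.70,.056,.14),100)
for n in('top','side'): axis(n,box=(.33,.53,-.28,-.16),dz=.005,guess=4)
"
```

```text
t 49.05 pos [0.3831 0.2672 0.1634] yyaw 94.03 z [ 0.0077 -0.0051 -1.    ] F [ 0.4 -0.7  0.3] w 0.993 q6 0.37
side [362.1363 225.6396] 707 c [0.6343 0.0349 0.1663] ang -4.83 rms 0.0018 len 0.0593 (+~4mm eroded)
top [347.4188 180.4983] 743 c [0.6325 0.0363 0.1647] ang -5.23 rms 0.0017 len 0.0568 (+~4mm eroded)
top [371.8053 191.056 ] 191 c [ 0.6287 -0.0007  0.1039] ang -3.63 rms 0.0014 len 0.055 (+~4mm eroded)
top [322.8991 188.3286] 217 c [0.6332 0.0733 0.1025] ang -5.18 rms 0.0015 len 0.0571 (+~4mm eroded)
top yaw 4.1 width 0.029 back [ 0.3683 -0.2077] front [ 0.477  -0.1999] len 0.1090200387485524 origin [ 0.4531 -0.2016] z 0.08617347410318521 559
side yaw 3.53 width 0.0313 back [ 0.3705 -0.2115] front [ 0.4779 -0.2049] len 0.10756607616083 origin [ 0.4553 -0.2063] z 0.08734767925257031 858
```

View pics/s23.png

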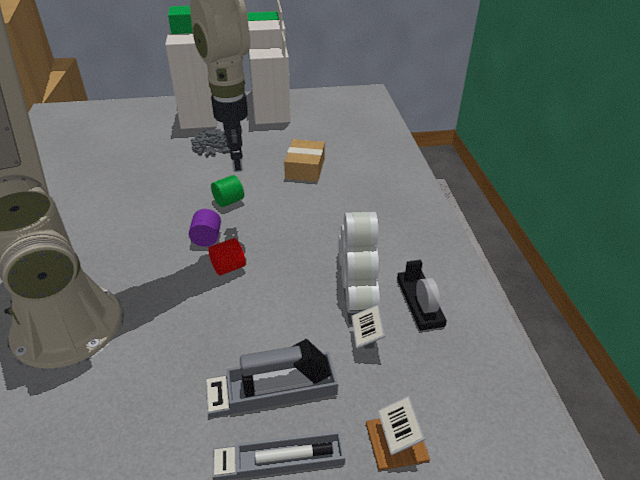

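View pics/t23.png

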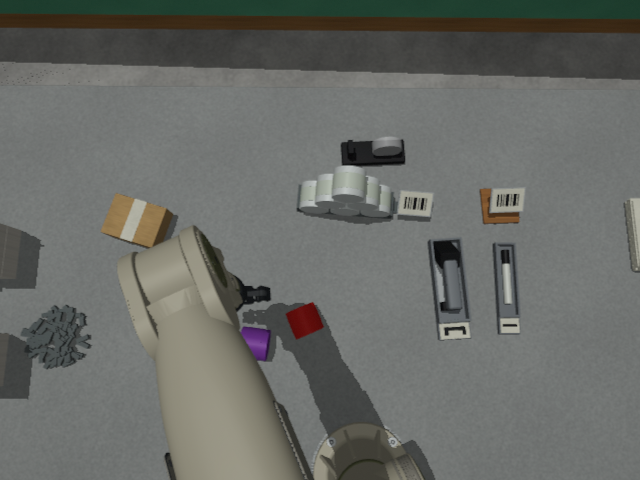

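```bash
python3 -c "
from held import *
grab('side','s24.png');grab('top','t24.png');st()
for n in('top','side'): axis(n,box=(.33,.53,-.28,-.16),dz=.005,guess=4)
a=cv2.imread('pics/s24.png')[330:425,195:355];b=cv2.imread('pics/t24.png')[228:345,420:480]
cv2.imwrite('pics/c19.png',np.hstack([cv2.resize(a,(590,350)),cv2.resize(b,(180,350))]))
cv2.imwrite('pics/c20.png',cv2.resize(b,None,fx=5,fy=5,interpolation=cv2.INTER_CUBIC))
"
```

```text
t 49.25 pos [0.3832 0.2641 0.1635] yyaw 93.74 z [ 0.0072 -0.0059 -1.    ] F [-0.6 -0.   0.5] w 0.994 q6 0.37
top yaw 4.51 width 0.0281 back [ 0.3689 -0.2082] front [ 0.4771 -0.1997] len 0.10853807605701843 origin [ 0.4536 -0.2015] z 0.08630251638608721 562
side yaw 3.08 width 0.0298 back [ 0.3702 -0.2106] front [ 0.4779 -0.2048] len 0.10786058554299267 origin [ 0.4551 -0.206 ] z 0.08740983588345919 849
```

View pics/c19.png

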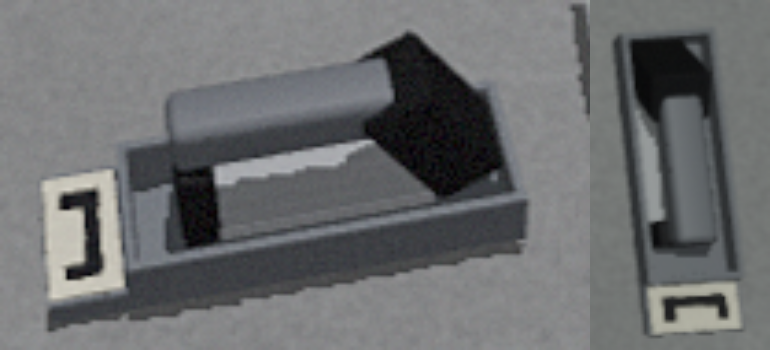

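View pics/c20.png

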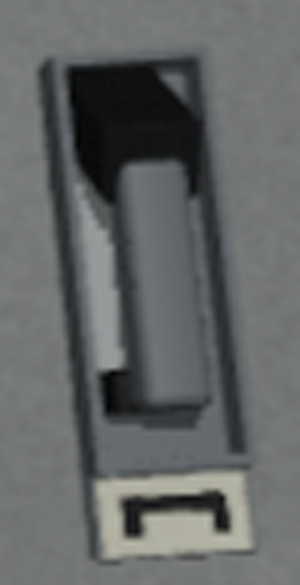

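The scanner now stands about 15 mm forward and 10 mm to the left of where I released it, so it was probably knocked. It's still upright inside the cradle. I'll regrip and recentre it.

Emit:
servo_tool --pt "0.01 -0.06 0 0 0 0 0.085" --pt "0.02 -0.12 0 0 0 0 0.085" --pt "0.03 -0.18 0 0 0 0 0.085" --pt "0.04 -0.24 0 0 0 0 0.085" --pt "0.05 -0.3 0 0 0 0 0.085"

```text
t: 49.88
tool_pos: [0.4328, -0.0389, 0.1639]
ee_rot: [[-0.998, -0.063, 0.008], [-0.063, 0.998, -0.006], [-0.008, -0.007, -1.0]]
ft_force: [1.8, -0.0, 0.8]
gripper_width: 0.992
```

Emit:
servo_tool --pt "0 -0.06 0 0 0 0 0.085" --pt "0 -0.12 0 0 0 0 0.085" --pt "0.001 -0.169 0 0 0 0 0.085" --pt "0.001 -0.169 -0.03 0 0 0 0.085" --pt "0.001 -0.169 -0.05 0 0 0 0.085"

```text
t: 50.5
tool_pos: [0.4322, -0.2097, 0.113]
ee_rot: [[-0.998, -0.058, 0.008], [-0.058, 0.998, -0.006], [-0.007, -0.006, -1.0]]
ft_force: [-0.3, -0.4, -0.8]
gripper_width: 0.992
```

Emit:
servo_tool --pt "0 0 0 0 0 0 0.085" --pt "0 0 0 0 0 0 0.085"

```text
t: 50.75
tool_pos: [0.4319, -0.2104, 0.1137]
ee_rot: [[-0.998, -0.057, 0.008], [-0.057, 0.998, -0.006], [-0.008, -0.007, -1.0]]
ft_force: [0.9, -0.8, 0.8]
gripper_width: 0.996
```

```bash
python3 -c "
from held import *
st();grab('side','s25.png')
axis('side',box=(.33,.53,-.28,-.16),dz=.005,guess=4)"
```

```text
t 50.75 pos [ 0.4319 -0.2104  0.1137] yyaw 93.27 z [ 0.0082 -0.0064 -0.9999] F [ 0.9 -0.8  0.8] w 0.996 q6 -0.68
side yaw 2.38 width 0.03 back [ 0.3703 -0.211 ] front [ 0.4782 -0.2065] len 0.10801768073993896 origin [ 0.4552 -0.2074] z 0.08738546409661341 807
```

Emit:
servo_tool --pt "0.002 0.005 -0.03 0.35 0.45 0.5 0.085" --pt "0.002 0.005 -0.06 0.35 0.45 0.5 0.085" --pt "0.002 0.005 -0.085 0.35 0.45 0.5 0.085" --pt "0.002 0.005 -0.1 0.35 0.45 0.5 0.085" --pt "0.002 0.005 -0.1 0.35 0.45 0.5 0.085"

```text
t: 51.42
tool_pos: [0.4341, -0.2051, 0.0138]
ee_rot: [[-0.998, -0.066, 0.0], [-0.066, 0.998, -0.0], [-0.0, -0.0, -1.0]]
ft_force: [-0.3, -0.5, 0.2]
gripper_width: 0.994
```

Emit:
servo_tool --pt "0 0 -0.002 0 0 0 0.085" --pt "0 0 -0.002 0 0 0 0.06" --pt "0 0 -0.002 0 0 0 0.045" --pt "0 0 -0.002 0 0 0 0.03" --pt "0 0 -0.002 0 0 0 0.015"

```text
t: 52.05
tool_pos: [0.4343, -0.2052, 0.0123]
ee_rot: [[-0.998, -0.067, 0.001], [-0.067, 0.998, -0.0], [-0.001, -0.0, -1.0]]
ft_force: [-1.7, 0.5, 4.9]
gripper_width: 0.364
```

Emit:
servo_tool --pt "0 0 0 0 0 0 0.015" --pt "0 0 0 0 0 0 0.015" --pt "0 0 0 0 0 0 0.015"

```text
t: 52.42
tool_pos: [0.4343, -0.2052, 0.0123]
ee_rot: [[-0.998, -0.067, 0.001], [-0.067, 0.998, -0.0], [-0.001, -0.0, -1.0]]
ft_force: [-0.2, 1.1, 2.7]
gripper_width: 0.366
```

Emit:
servo_tool --pt "0 0 0.01 0 0 0 0.015" --pt "0 0 0.018 0 0 0 0.015" --pt "-0.008 -0.005 0.018 0 0 0 0.015" --pt "-0.0155 -0.0095 0.018 0 0 0.2 0.015" --pt "-0.0155 -0.0095 0.018 0 0 0.2 0.015"

```text
t: 53.05
tool_pos: [0.4176, -0.2146, 0.03]
ee_rot: [[-0.998, -0.069, -0.0], [-0.069, 0.998, 0.0], [0.0, 0.0, -1.0]]
ft_force: [0.6, -0.8, -3.9]
gripper_width: 0.367
```

Emit:
servo_tool --pt "0 0 0 0 0 0 0.015" --pt "0 0 -0.008 0 0 0 0.015" --pt "0 0 -0.014 0 0 0 0.015" --pt "0 0 -0.017 0 0 0 0.015" --pt "0 0 -0.018 0 0 0 0.015"

```text
t: 53.68
tool_pos: [0.4172, -0.2141, 0.0123]
ee_rot: [[-0.998, -0.069, -0.001], [-0.069, 0.998, 0.001], [0.001, 0.001, -1.0]]
ft_force: [-4.8, 3.7, 11.3]
gripper_width: 0.368
```

Emit:
servo_tool --pt "0 0 0.001 0 0 0 0.04" --pt "0 0 0.001 0 0 0 0.06" --pt "0 0 0.001 0 0 0 0.085" --pt "0 0 0.001 0 0 0 0.085" --pt "0 0 0.001 0 0 0 0.085"

```text
t: 54.3
tool_pos: [0.4172, -0.2142, 0.0133]
ee_rot: [[-0.998, -0.069, -0.001], [-0.069, 0.998, 0.001], [0.001, 0.001, -1.0]]
ft_force: [0.2, -0.8, 0.6]
gripper_width: 0.992
```

```bash
python3 -c "
from held import *
st();grab('side','s26.png')
axis('side',box=(.32,.53,-.28,-.16),dz=.005,guess=4)"
```

```text
t 54.3 pos [ 0.4172 -0.2142  0.0133] yyaw 93.97 z [-0.0012  0.001  -1.    ] F [ 0.2 -0.8  0.6] w 0.992 q6 -0.72
side yaw 5.49 width 0.0315 back [ 0.3528 -0.2215] front [ 0.4019 -0.2168] len 0.04936369460303032 origin [ 0.4374 -0.2134] z 0.08756202664187263 407
```

Emit:
servo_tool --pt "0 0 0.03 0 0 0 0.085" --pt "0 0 0.08 0 0 0 0.085" --pt "0 0 0.13 0 0 0 0.085" --pt "0 0 0.16 0 0 0 0.085" --pt "0 0.02 0.16 0 0 0 0.085"

```text
t: 54.98
tool_pos: [0.419, -0.1957, 0.1757]
ee_rot: [[-0.998, -0.067, 0.003], [-0.067, 0.998, -0.002], [-0.003, -0.003, -1.0]]
ft_force: [0.2, 0.9, 0.6]
gripper_width: 0.996
```

```bash
python3 -c "
from held import *
st();grab('side','s27.png')
axis('side',box=(.32,.53,-.28,-.16),dz=.005,guess=4)"
```

```text
t 54.98 pos [ 0.419  -0.1957  0.1757] yyaw 93.86 z [ 0.0035 -0.0023 -1.    ] F [0.2 0.9 0.6] w 0.996 q6 -0.68
side yaw 3.77 width 0.0302 back [ 0.3533 -0.2204] front [ 0.4609 -0.2133] len 0.10784216519216674 origin [ 0.4381 -0.2148] z 0.08734974807594942 859
```

Emit:
servo_tool --pt "-0.02 0.06 0 0 0 0 0.085" --pt "-0.04 0.12 0 0 0 0 0.085" --pt "-0.04 0.18 0 0 0 0 0.085" --pt "-0.04 0.24 0 0 0 0 0.085" --pt "-0.04 0.3 0 0 0 0 0.085"

```text
t: 55.65
tool_pos: [0.3754, 0.1102, 0.1725]
ee_rot: [[-0.998, -0.07, -0.002], [-0.07, 0.998, 0.002], [0.002, 0.002, -1.0]]
ft_force: [1.1, 0.2, 0.8]
gripper_width: 0.995
```

Emit:
servo_tool --pt "0 0.06 0 0 0 0 0.085" --pt "0 0.12 0 0 0 0 0.085" --pt "0 0.15 0 0 0 0 0.085" --pt "0 0.15 0 0 0 0 0.085" --pt "0 0.15 0 0 0 0 0.085"

```text
t: 56.28
tool_pos: [0.3741, 0.2596, 0.1713]
ee_rot: [[-0.998, -0.07, -0.004], [-0.07, 0.998, 0.0], [0.004, 0.001, -1.0]]
ft_force: [-0.1, -0.6, 0.3]
gripper_width: 0.998
```

```bash
python3 -c "
from held import *
grab('side','s28.png');grab('top','t28.png');st()
for n in('top','side'): axis(n,box=(.32,.53,-.28,-.16),dz=.005,guess=4)
held('side',.148,.21,(.57,.70,-.03,.1),120)
held('top',.148,.21,(.57,.70,-.03,.1),120)
held('top',.085,.14,(.57,.70,-.06,.016),100)
held('top',.085,.14,(.57,.70,.056,.14),100)
a=cv2.imread('pics/s28.png')[190:480,195:460];b=cv2.imread('pics/t28.png')[120:350,290:540]
cv2.imwrite('pics/c21.png',np.hstack([cv2.resize(a,(400,438)),cv2.resize(b,(400,438))]))
"
```

```text
t 56.38 pos [0.3748 0.2591 0.1719] yyaw 93.92 z [-0.0031  0.001  -1.    ] F [-0.7  0.   0.9] w 0.994 q6 0.36
top yaw 4.29 width 0.0281 back [ 0.3513 -0.217 ] front [ 0.4598 -0.2089] len 0.10886163233657573 origin [ 0.436  -0.2107] z 0.08639132229321089 575
side yaw 3.74 width 0.0305 back [ 0.3532 -0.2202] front [ 0.4608 -0.2132] len 0.10785052644781576 origin [ 0.438  -0.2147] z 0.08741048715758137 877
side [362.1726 225.7074] 706 c [0.6341 0.0349 0.1664] ang -4.47 rms 0.0018 len 0.0595 (+~4mm eroded)
top [347.404  180.5253] 736 c [0.6326 0.0363 0.1648] ang -4.48 rms 0.0016 len 0.0568 (+~4mm eroded)
top [371.8929 190.756 ] 173 c [ 0.6287 -0.0002  0.1046] ang -4.92 rms 0.0014 len 0.0552 (+~4mm eroded)
top [322.8329 188.4047] 252 c [0.6337 0.073  0.1028] ang -4.8 rms 0.0016 len 0.0577 (+~4mm eroded)
```

View pics/c21.png

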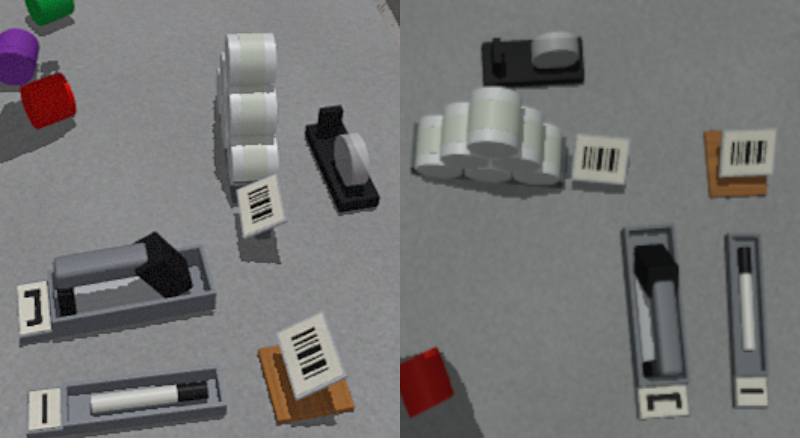

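```bash
python3 -c "
from st import *
print(manip.hand_in()); st()"
```

```text
the job is handed in; nothing more can be done
None
the job is handed in; nothing more can be done
```

The job is done and handed in at about 56 s of the 192 s allowed. No verdict is reported, so the results below are my own checks.

- **Tins:** All four white tins are packed: one in the left slot, two saddled in the gaps and one on top. In the last pictures the two saddled tins sit at about 104 mm and the top one at about 166 mm, in line with the rack to within about 1°. The coloured look-alikes were not touched, and the marker, carton and tape dispenser look unmoved.
- **Scans:** I scanned the job label first, then the rack label, holding each over 2 s. The geometry gives about 10 cm, square to the label. The two cameras disagreed by a few mm, so the aim point is good to about 3–4 mm. I held the job label a second time after shifting 4 mm, because the first hold looked slightly low on the label.
- **Scanner:** It stands upright and level in its cradle, within about 2–3 mm of the centre.

Three things went wrong or disagreed along the way:
- **Missed grip:** The first grip on the scanner closed above the handle. The depth image showed the fingertips about 40 mm higher than the reported tool position, so I corrected by eye.
- **High tin grip:** If the same height error held while I packed the tins, I gripped them higher than intended. They held anyway.
- **Scanner shifted:** After I first put the scanner back, it stood about 15 mm off in the cradle, probably from the announced knock. I picked it up again and recentred it.

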